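# Load a food-parcel set into a gravity-feed roller lane, largest tin first

### The arm

A 6-joint arm with a two-finger parallel gripper is mounted at the origin on the work surface. World frame = base frame: x ahead of the robot, y to its left, z up, the work surface at z = 0. Lengths are in m, angles in rad, forces in N, time in s.
With the tool pointing down it reaches from about 0.375 to 0.975 m from the base axis. Payload 3.8 kg.
Tool frame: the origin (TCP) lies at the very end of the fingers, on their centre line; the grasp point (between the pads) lies 19 mm behind it; z points along the fingers, x is the direction in which the jaws open and shut, and the axes are right-handed (so a half turn about z gives the same grasp; the last joint's range is limited). The gripper opens to 85 mm and grips with 20 to 120 N. Pads are 22 mm wide; open, the fingers measure 114 mm over their backs; the gripper's body (76 mm by 85 mm) begins 54 mm behind the grasp point. The pads swing forward as they close: fully open they stand 13 mm farther back than shut.
Start: joints at [-1.227, 0.264, 1.604, -0, 1.274, -0.037], TCP at [0.251, -0.627, 0.231] pointing down, gripper open.
Joint ranges: [-2.63, 2.63], [-0.94, 2.18], [0.31, 2.57], [-1.31, 4.45], [0, 2.66], [-2.55, 2.55]. Speed limits (rad/s): [2.57, 2.57, 3.14, 3.14, 3.14, 3.14].

### API

Orientations are given as a rotation vector (axis times angle).
In Python, from workcell import bot gives the robot as it stands.
- The arm moves only by the tool carry_out, never from a script. Its argument "deltas" is a list of rows, each an object with "delta_pos": the shift along the tool's x, y, z in m, a list of three; "dr": the turn, a rotation vector about the tool's x, y, z in rad, a list of three. A call has 1 to 10 rows; each row shifts and turns the commanded pose from where the row before left it, along the tool's axes as they then stand; what a row does not reach is not made up. A row lasts 1/8 s, in which the tool goes at most 62.5 mm and 10.7 degrees, less where a joint would pass 70% of its speed; a pose out of reach is approached as far as the arm can. A call is refused whole if a number of a shift passes 0.0625 or a number of a turn 0.188, either way. A call with a gripper value outside its range is refused whole. "grip" is the opening, from 0 (shut) to 1 (fully open), set as the call begins (left out, the last holds). The fingers move at their own pace and stop on an object; "force" is the grip in N (left out, the last holds). Time passes only in rows, so rows that do not move let the fingers close. It gives the time, the measured TCP pose, the force and the opening at its end, in the units of the state.
- bot.read_state(): the state, without advancing time (a new reading comes with each control period).
- bot.read_camera(name): name is "scene" or "side" or "wrist"; returns a dict with "frame" (400x640x3 uint8, red, green, blue), "K" (3x3 intrinsics, pixels), "k1" (the pictures are not rectified: a ray, as slopes to the right and down, at radius r is drawn at 1 + k1 r^2 times it, then the intrinsics apply), "xyz" and "attitude" of the camera in the world; the wrist camera has in their place "hand_eye" (4x4, takes a point from camera to tool coordinates, whose origin is the TCP and whose axes are the tool frame's). Camera axes: x right, y down, z forward; pixel columns grow to the right and rows downward; lengths in m; the calibration is good to about 2 mm. A picture is of the moment at which its call begins: read the wrist's pose just before it. There is no depth.
- bot.finish_job(): hands the job in, once; it reports no verdict.
The state is a dict: "time": time; "q": joint angles; "joint_vel": joint speeds; "joint_torque": joint torques, N m; "tool_pos": TCP position; "tcp_rot": TCP orientation; "wrist_force": force on the tool from outside, world axes, zero at the start; "torque": the same for the moment, N m; "width": opening from 0.0 (shut) to 1.0 (fully open).
Only numpy, scipy, OpenCV 4.12 (cv2) and the standard library are available. Lean on these libraries where they do the work, as an engineer would, in place of code of your own. Each camera call takes 0.05 s, during which the arm holds its last target.

### The job

The middle lane of the roller rack is empty, the others hold stock: load it with one parcel's set, the three tins standing on the rack's loading deck, the largest first, then the medium one, then the smallest, so that they come out at the front in that order and the heaviest goes into the bottom of the bag. Slide each tin upright across the deck into the mouth of the lane, without lifting it, and let it roll down until it rests against the front stop or the tin before it. Keep the tins from falling over and leave the jar on the deck where it is.

Things in the scene. Friction and masses are not known exactly. Their poses are not given: they have to be found in the camera images.
- rack: Steel gravity-feed roller rack, fixed, pose changes per run. Origin: on the table, under the middle of the deck's far edge. x runs down the lanes, away from the robot; y left; z up. Level steel loading deck on the robot's side: x -240 to -8, y +-255 mm, top 90 mm above the table, no rim. Five lanes, first roller at x = 0, level with the deck; lane centres y = 204, 102, 0, -102, -204 mm.
- lane_mouth (a point): Top of the first roller of the empty middle lane, at its middle, at deck height; axes as the rack's. From here it slopes down 8 degrees on free rollers to a clear front stop (56 mm high) 272 mm along the slope. 98 mm wide inside, 96 between the round noses at this mouth; wire dividers 42 mm high. A tin pushed along +x until its centre is 10 mm past this point runs down by itself, upright.
- tin_large: The largest of the three tins to load: a plain bare-steel food tin, upright on the rack's loading deck, diameter 84 mm, height 78 mm, about 520 g. Origin: centre of its underside; z is its axis. The three tins differ in size only; which of them stands in which of the three places on the deck changes.
- tin_medium: The medium one of the three tins to load: a plain bare-steel food tin, upright on the rack's loading deck, diameter 73 mm, height 70 mm, about 340 g. Origin: centre of its underside; z is its axis. The three tins differ in size only; which of them stands in which of the three places on the deck changes.
- tin_small: The smallest of the three tins to load: a plain bare-steel food tin, upright on the rack's loading deck, diameter 60 mm, height 58 mm, about 190 g. Origin: centre of its underside; z is its axis. The three tins differ in size only; which of them stands in which of the three places on the deck changes.
- jar_deck: Bystander: an amber glass jar with a white lid, diameter 62 mm, height 72 mm, at the rear right of the loading deck. Origin: centre of its underside. Leave it where it is.
Mind the look-alikes: they are no part of the job. Leave any blue look-alike of the tin_medium alone. Leave any blue look-alike of the tin_large alone.

How it is judged:
By the outcome, as a careful person would: the job done as asked, in the order asked, and still so for the second after the job is handed in, with the robot touching nothing.
It also fails if it takes over 72 s, if anything falls off the work surface, if the arm or the gripper's body presses on something with over 40 N, if the wrist force passes 120 N, or if a joint passes its speed limit or range.

## Working session

There is one attempt and no reset: what is moved stays moved. The work goes in short steps, Python scripts to look and compute and a tool call to move; the robot and the scene stay as the last step left them, time stands still between calls to the robot, and variables do not carry over. Pictures are saved under pics/ and viewed, and the job is handed in when it is done.

Besides the shell and the picture viewer there is one more tool, called after ">>>" as name(argument=value, ...), one argument or row to a line, values as JSON. carry_out: Moves the arm, as the interface text tells. Its arguments: {"type":"object","properties":{"deltas":{"type":"array"},"grip":{"type":"number"},"force":{"type":"number"}},"required":["deltas"]}

```bash
mkdir -p pics; ls; cat > h.py <<'E'
import numpy as np, cv2, pickle
from workcell import bot
from scipy.spatial.transform import Rotation as R
def grab(n,out):
    s=bot.read_state(); c=bot.read_camera(n); c['state']=s
    pickle.dump(c,open('pics/'+out+'.pkl','wb'))
    cv2.imwrite('pics/'+out+'.png',c['frame'][:,:,::-1]); return c
def load(out): return pickle.load(open('pics/'+out+'.pkl','rb'))
E
python3 - <<'E'
from h import *
s=bot.read_state(); print(s)
for n in('scene','side','wrist'):
    c=grab(n,n+'0'); print({k:v for k,v in c.items() if k not in('frame','state')})
E
```

```text
pics
{'time': 0.0, 'q': array([-1.22690013e+00,  2.64758233e-01,  1.60538429e+00, -1.92478142e-06,
        1.27370759e+00, -3.68832561e-02]), 'joint_vel': array([-0.00038815, -0.0004292 , -0.00144685,  0.00066184, -0.00037911,
       -0.00172926]), 'joint_torque': array([-8.10098554e-04, -5.15113735e+01, -3.67311645e+01, -1.68254769e-04,
        1.30251964e-02, -1.12371723e-05]), 'tool_pos': array([ 0.2506187 , -0.62595382,  0.22995306]), 'tcp_rot': array([-2.60058677,  1.7601641 ,  0.0028618 ]), 'wrist_force': array([-0.34942025,  1.22550668, -0.74907371]), 'torque': array([-0.01474824, -0.03526666,  0.00925913]), 'width': 1.0008786846963131}
{'K': array([[425.16659182,   0.        , 317.58902018],
       [  0.        , 425.16659182, 198.73121686],
       [  0.        ,   0.        ,   1.        ]]), 'k1': -0.11658441831326392, 'xyz': array([ 1.30140031, -0.41538067,  0.63456619]), 'attitude': array([-1.87840133, -1.19786023,  0.64829084])}
{'K': array([[362.93995241,   0.        , 317.31220019],
       [  0.        , 362.93995241, 199.07309453],
       [  0.        ,   0.        ,   1.        ]]), 'k1': -0.02540974509032418, 'xyz': array([ 0.49711058, -0.64993874,  0.61149298]), 'attitude': array([-2.28118995,  0.06534313, -0.04479769])}
{'K': array([[352.84974583,   0.        , 320.71542603],
       [  0.        , 352.84974583, 198.14578089],
       [  0.        ,   0.        ,   1.        ]]), 'k1': -0.04851094325369076, 'hand_eye': array([[ 9.99999699e-01, -4.22293238e-04,  6.51659439e-04,
        -7.90019732e-05],
       [ 2.07611191e-04,  9.54046120e-01,  2.99659737e-01,
        -7.61573334e-02],
       [-7.48257440e-04, -2.99659511e-01,  9.54045920e-01,
        -1.42499689e-01],
       [ 0.00000000e+00,  0.00000000e+00,  0.00000000e+00,
         1.00000000e+00]])}
```

View pics/scene0.png

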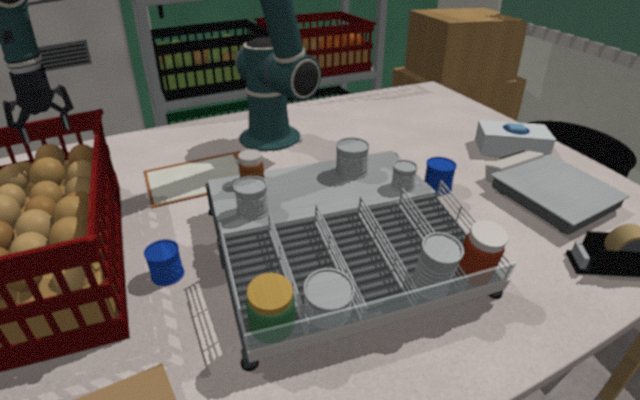

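View pics/side0.png

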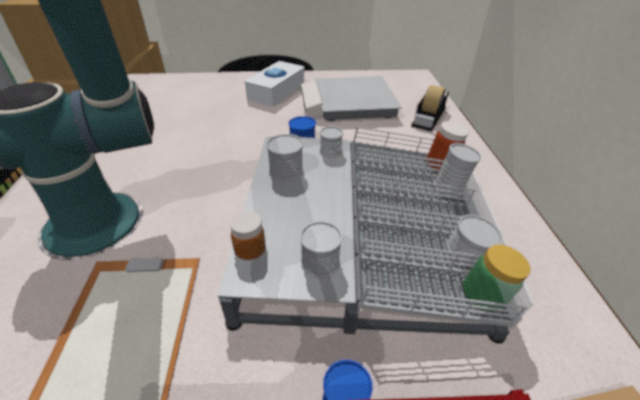

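```bash
cat >> h.py <<'E'
def ray(c,u,v):
    K=c['K']; k=np.array([c['k1'],0,0,0,0.])
    p=cv2.undistortPoints(np.array([[[u,v]]],float),K,k,None,None,)[0,0]
    if 'xyz' in c: Rm=R.from_rotvec(c['attitude']).as_matrix(); o=c['xyz']
    else:
        T=np.eye(4);T[:3,:3]=R.from_rotvec(c['state']['tcp_rot']).as_matrix();T[:3,3]=c['state']['tool_pos']
        T=T@c['hand_eye']; Rm=T[:3,:3];o=T[:3,3]
    return o,Rm@np.array([p[0],p[1],1])
def onz(c,u,v,z):
    o,d=ray(c,u,v); return o+d*(z-o[2])/d[2]
def proj(c,P):
    if 'xyz' in c: Rm=R.from_rotvec(c['attitude']).as_matrix(); o=c['xyz']
    else:
        T=np.eye(4);T[:3,:3]=R.from_rotvec(c['state']['tcp_rot']).as_matrix();T[:3,3]=c['state']['tool_pos']
        T=T@c['hand_eye']; Rm=T[:3,:3];o=T[:3,3]
    q=(np.atleast_2d(P)-o)@Rm
    return cv2.projectPoints(q,np.zeros(3),np.zeros(3),c['K'],np.array([c['k1'],0,0,0,0.]))[0][:,0]
def crop(c,name,x,y,w,h,s):
    im=cv2.resize(c['frame'][y:y+h,x:x+w,::-1],None,fx=s,fy=s,interpolation=cv2.INTER_CUBIC)
    for i in range(0,w,20):
        cv2.putText(im,str(x+i),(i*s,10),0,.35,(0,0,255),1); cv2.line(im,(i*s,12),(i*s,18),(0,0,255),1)
    for i in range(0,h,20):
        cv2.putText(im,str(y+i),(0,i*s+4),0,.35,(0,0,255),1)
    cv2.imwrite('pics/'+name+'.png',im)
E
python3 - <<'E'
from h import *
crop(load('side0'),'sc1',215,110,160,140,4)
crop(load('side0'),'sc2',215,200,160,140,4)
crop(load('scene0'),'sc3',200,130,200,130,4)
E
```

```text
(no output)
```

View pics/sc1.png

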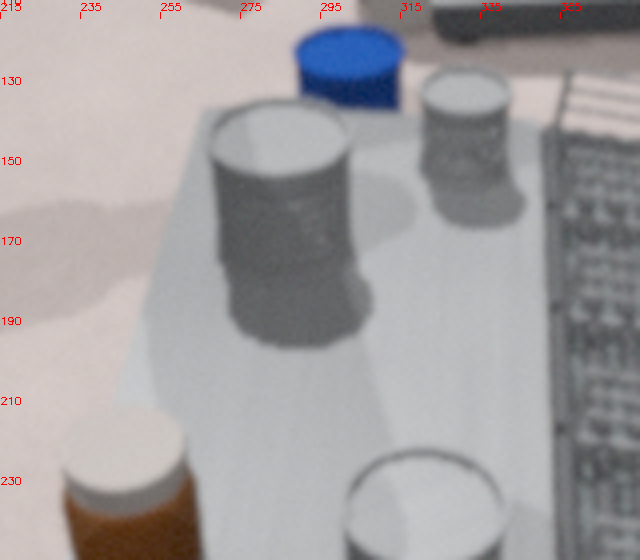

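View pics/sc2.png

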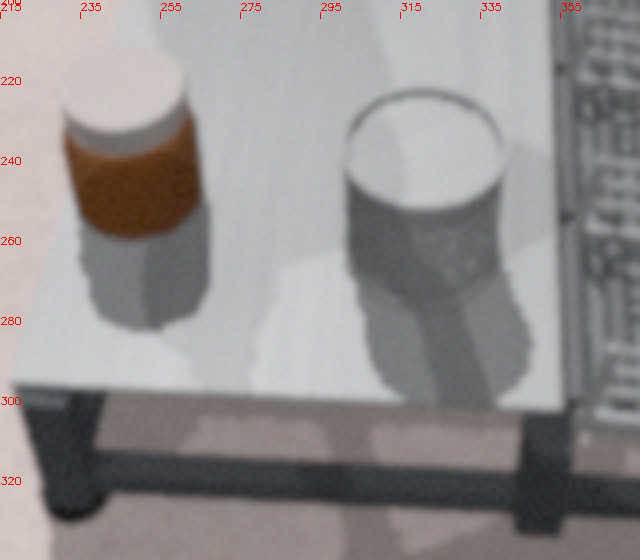

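View pics/sc3.png

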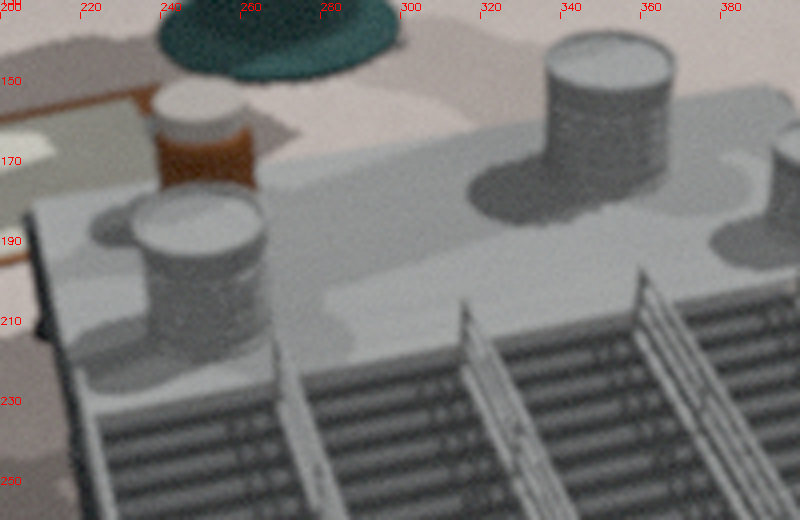

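```bash
python3 - <<'E'
from h import *
c=load('side0'); s=load('scene0')
for n,c_,pts in (('R',c,[(301,237.5),(340,237),(320.5,222),(320,252)]),('L',c,[(267.5,145),(302,145),(284.5,135),(285,154)]),('S',c,[(320.5,133),(342.5,133),(331.5,127),(332,138.5)]),
 ('Rs',s,[(233,186),(266.5,187),(250,176.5),(249,193)]),('Ls',s,[(336.5,144),(368.5,145),(352,138),(352,152.5)])):
  for h in (.078,.070,.058):
    p=[onz(c_,*q,.09+h)[:2] for q in pts]
    print(n,h,np.mean(p[:2],0).round(4),np.mean(p[2:],0).round(4),'dia',np.linalg.norm(p[0]-p[1]).round(4),np.linalg.norm(p[2]-p[3]).round(4))
P=[onz(c,*q,.09)[:2] for q in [(219,296.5),(356,302.5),(351,140),(265,137)]]
print(np.round(P,4))
P=[onz(s,*q,.09)[:2] for q in [(222,233),(207,182)]]
print(np.round(P,4))
E
```

```text
R 0.078 [ 0.5332 -0.234 ] [ 0.5329 -0.2319] dia 0.0652 0.0687
R 0.07 [ 0.5338 -0.2265] [ 0.5335 -0.2244] dia 0.0663 0.0699
R 0.058 [ 0.5348 -0.2152] [ 0.5345 -0.2131] dia 0.0681 0.0718
L 0.078 [0.472  0.0545] [0.4719 0.0581] dia 0.078 0.0803
L 0.07 [0.4715 0.0672] [0.4714 0.0709] dia 0.0794 0.0818
L 0.058 [0.4708 0.0863] [0.4708 0.09  ] dia 0.0815 0.084
S 0.078 [0.5826 0.1025] [0.5833 0.1043] dia 0.0524 0.0534
S 0.07 [0.5841 0.1161] [0.5849 0.1179] dia 0.0533 0.0544
S 0.058 [0.5864 0.1364] [0.5872 0.1383] dia 0.0548 0.0558
Rs 0.078 [ 0.5556 -0.2276] [ 0.5477 -0.2255] dia 0.0714 0.0671
Rs 0.07 [ 0.5428 -0.2244] [ 0.5348 -0.2222] dia 0.0726 0.0682
Rs 0.058 [ 0.5236 -0.2195] [ 0.5154 -0.2174] dia 0.0744 0.0699
Ls 0.078 [0.4728 0.0631] [0.4749 0.0606] dia 0.0794 0.0812
Ls 0.07 [0.4586 0.0713] [0.4607 0.0687] dia 0.0807 0.0826
Ls 0.058 [0.4373 0.0836] [0.4395 0.081 ] dia 0.0828 0.0847
[[ 0.36   -0.2877]
 [ 0.5881 -0.3116]
 [ 0.6473  0.1956]
 [ 0.4132  0.2217]]
[[ 0.5841 -0.3043]
 [ 0.3643 -0.2872]]
```

```bash
cat >> h.py <<'E'
def to(p,yaw_y,s=None):
    """deltas: total shift in current tool axes & dr z to get tool at p with tool-y at world yaw yaw_y (deg), pointing down"""
    s=s or bot.read_state(); M=R.from_rotvec(s['tcp_rot']).as_matrix()
    y=np.array([np.cos(np.radians(yaw_y)),np.sin(np.radians(yaw_y)),0]); z=np.array([0,0,-1.]); x=np.cross(y,z)
    T=np.c_[x,y,z]
    print('pos',s['tool_pos'].round(4),'yaw_y',np.degrees(np.arctan2(M[1,1],M[0,1])).round(2),'tilt',M[:,2].round(3),'t',s['time'],'q6',s['q'][5].round(3))
    print('shift tool',(M.T@(np.array(p)-s['tool_pos'])).round(4),'dr',R.from_matrix(M.T@T).as_rotvec().round(4),'world shift',(np.array(p)-s['tool_pos']).round(4))
E
python3 - <<'E'
from h import *
to([.44,-.05,.36],0)
E
```

```text
pos [ 0.2507 -0.6261  0.2302] yaw_y -158.18 tilt [-0.001  0.002 -1.   ] t 0.15 q6 -0.037
shift tool [-0.4647 -0.3899 -0.1289] dr [-2.5000e-03  3.0000e-04 -2.7607e+00] world shift [0.1893 0.5761 0.1298]
```

```bash
cat >> h.py <<'E'
def plan(wps,s=None):
    """wps: (p,yaw_y,nrows). prints rows x,y,z mm | dr z; rounded with carried error"""
    s=s or bot.read_state(); M=R.from_rotvec(s['tcp_rot']).as_matrix()
    cy=np.arctan2(M[1,1],M[0,1]); cp=s['tool_pos'].copy()
    print('from',cp.round(4),np.degrees(cy).round(2),'t',s['time'],'F',s['wrist_force'].round(1),'w',round(s['width'],2))
    def T(a):
        y=np.array([np.cos(a),np.sin(a),0]); z=np.array([0,0,-1.]); return np.c_[np.cross(y,z),y,z]
    for p,yw,n in wps:
        p0=cp.copy();a0=cy;p=np.array(p);yw=np.radians(yw); 
        dA=yw-a0
        for i in range(1,n+1):
            f=i/n; tp=p0+(p-p0)*f; ta=a0+dA*f
            d=(T(cy).T@(tp-cp)).round(3); r=round(-(ta-cy),3)
            cp=cp+T(cy)@d; cy=cy-r
            print(d.tolist(),[0,0,r], '' if max(abs(d))<.0625 and np.linalg.norm(d)<.0625 and abs(r)<.187 else 'TOOBIG')
        print('--')
E
python3 - <<'E'
from h import *
plan([([.27,-.58,.28],-150,1),([.44,-.05,.36],0,16)])
E
```

```text
from [ 0.2507 -0.6261  0.2302] -158.18 t 0.15 F [0.7 0.6 0.3] w 1.0
[-0.036, -0.035, -0.05] [0, 0, np.float64(-0.143)] TOOBIG
--
[-0.023, -0.026, -0.005] [0, 0, np.float64(-0.164)] 
[-0.019, -0.029, -0.005] [0, 0, np.float64(-0.163)] 
[-0.014, -0.032, -0.005] [0, 0, np.float64(-0.164)] 
[-0.008, -0.034, -0.005] [0, 0, np.float64(-0.163)] 
[-0.003, -0.034, -0.005] [0, 0, np.float64(-0.164)] 
[0.003, -0.035, -0.005] [0, 0, np.float64(-0.164)] 
[0.008, -0.034, -0.005] [0, 0, np.float64(-0.163)] 
[0.014, -0.032, -0.005] [0, 0, np.float64(-0.164)] 
[0.019, -0.029, -0.005] [0, 0, np.float64(-0.163)] 
[0.023, -0.026, -0.005] [0, 0, np.float64(-0.164)] 
[0.027, -0.022, -0.005] [0, 0, np.float64(-0.164)] 
[0.031, -0.016, -0.005] [0, 0, np.float64(-0.163)] 
[0.032, -0.012, -0.005] [0, 0, np.float64(-0.164)] 
[0.035, -0.006, -0.005] [0, 0, np.float64(-0.164)] 
[0.034, -0.001, -0.005] [0, 0, np.float64(-0.163)] 
[0.035, 0.005, -0.005] [0, 0, np.float64(-0.164)] 
--
```

>>> carry_out(
  deltas=[
    {"delta_pos": [0,0,-0.05],"dr": [0,0,0]},
    {"delta_pos": [-0.036,-0.035,0],"dr": [0,0,-0.143]},
    {"delta_pos": [-0.023,-0.026,-0.005],"dr": [0,0,-0.164]},
    {"delta_pos": [-0.019,-0.029,-0.005],"dr": [0,0,-0.163]},
    {"delta_pos": [-0.014,-0.032,-0.005],"dr": [0,0,-0.164]},
    {"delta_pos": [-0.008,-0.034,-0.005],"dr": [0,0,-0.163]},
    {"delta_pos": [-0.003,-0.034,-0.005],"dr": [0,0,-0.164]},
    {"delta_pos": [0.003,-0.035,-0.005],"dr": [0,0,-0.164]},
    {"delta_pos": [0.008,-0.034,-0.005],"dr": [0,0,-0.163]},
    {"delta_pos": [0.014,-0.032,-0.005],"dr": [0,0,-0.164]},
  ],
  grip=0.7,
)

```text
time: 1.4
tool_pos: [0.3552, -0.314, 0.3211]
tcp_rot: [-3.113, -0.418, 0.0]
wrist_force: [0.7, -1.0, 0.6]
width: 0.698
```

>>> carry_out(
  deltas=[
    {"delta_pos": [0.019,-0.029,-0.005],"dr": [0,0,-0.163]},
    {"delta_pos": [0.023,-0.026,-0.005],"dr": [0,0,-0.164]},
    {"delta_pos": [0.027,-0.022,-0.005],"dr": [0,0,-0.164]},
    {"delta_pos": [0.031,-0.016,-0.005],"dr": [0,0,-0.163]},
    {"delta_pos": [0.032,-0.012,-0.005],"dr": [0,0,-0.164]},
    {"delta_pos": [0.035,-0.006,-0.005],"dr": [0,0,-0.164]},
    {"delta_pos": [0.034,-0.001,-0.005],"dr": [0,0,-0.163]},
    {"delta_pos": [0.035,0.005,-0.005],"dr": [0,0,-0.164]},
    {"delta_pos": [0,0,0],"dr": [0,0,0]},
    {"delta_pos": [0,0,0],"dr": [0,0,0]},
  ],
)

```text
time: 2.65
tool_pos: [0.4396, -0.0505, 0.3609]
tcp_rot: [-2.222, -2.221, 0.001]
wrist_force: [-0.4, 0.1, -0.1]
width: 0.701
```

```bash
python3 - <<'E'
from h import *
c=grab('wrist','w1'); to([.44,-.05,.36],0)
E
```

```text
pos [ 0.4396 -0.0509  0.3609] yaw_y -0.07 tilt [-0.001 -0.    -1.   ] t 2.7 q6 -1.741
shift tool [0.0009 0.0004 0.0009] dr [-0.0008  0.0004 -0.0012] world shift [ 0.0004  0.0009 -0.0009]
```

View pics/w1.png

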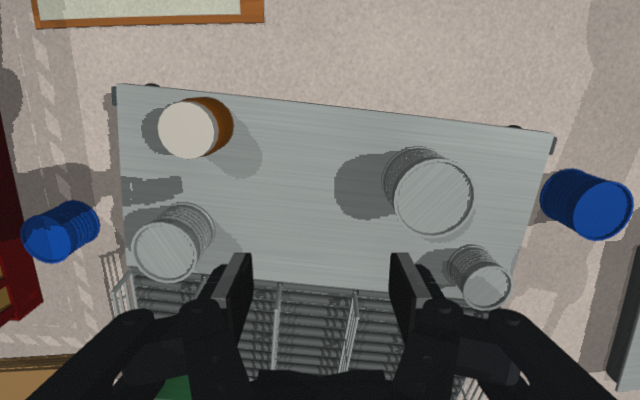

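```bash
python3 - <<'E'
from h import *
c=load('w1')
crop(c,'w1a',240,250,170,90,4)
crop(c,'w1b',370,130,190,190,4)
crop(c,'w1c',100,70,190,220,3)
E
```

```text
(no output)
```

View pics/w1a.png

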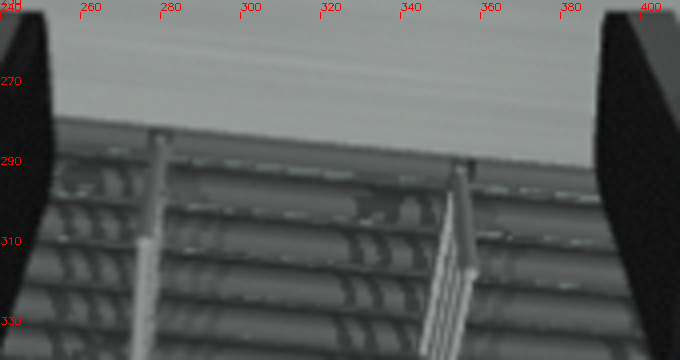

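View pics/w1b.png

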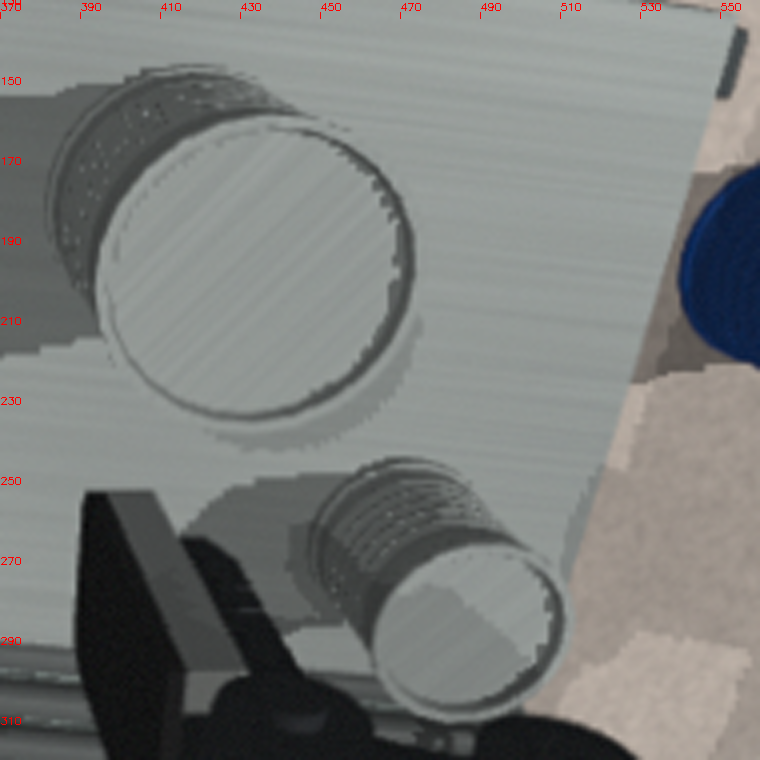

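View pics/w1c.png

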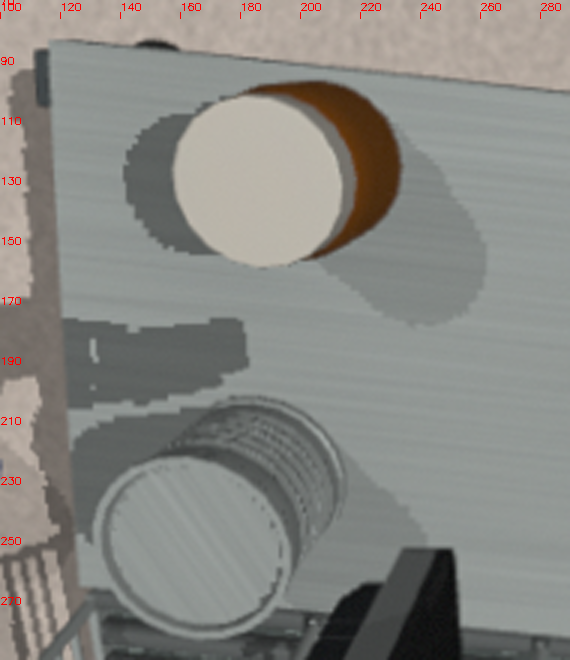

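```bash
python3 - <<'E'
from h import *
c=load('w1'); z=.09
A=onz(c,116.5,83.5,z);B=onz(c,552,133.5,z);print('rear',A.round(4),B.round(4),np.linalg.norm(A-B))
e1=onz(c,255,279.3,z);e2=onz(c,385,292.5,z); d=(e2-e1);print('edge',e1.round(4),e2.round(4),np.degrees(np.arctan2(-d[0],d[1])))
d=B-A;print(np.degrees(np.arctan2(-d[0],d[1])))
for zz in(.09,):
  n1=onz(c,278.5,283,zz);n2=onz(c,355.5,291,zz);print('noses',n1.round(4),n2.round(4),np.linalg.norm(n1-n2),((n1+n2)/2).round(4))
for n,h,l,r,t,b in (('L',.078,(393.8,195),(473.5,193),(433,158.5),(432,235.2)),('S',.058,(463,287),(511.5,282),(490,265.5),(486,309.8)),('M',.07,(131,247),(199,249),(158,222.5),(170,282.5)),('J',.072,(158,128),(217,128),(183,101),(187,159))):
  p=[onz(c,*q,.09+h)[:2] for q in(l,r,t,b)]
  print(n,'x',((p[2]+p[3])/2)[0].round(4),'y',((p[0]+p[1])/2)[1].round(4),np.linalg.norm(p[0]-p[1]).round(4),np.linalg.norm(p[2]-p[3]).round(4))
# pads
E
```

```text
rear [ 0.3556 -0.2835  0.09  ] [0.4121 0.2235 0.09  ] 0.5101418941750281
edge [ 0.6056 -0.1386  0.09  ] [0.6258 0.0355 0.09  ] -6.629836879127508
-6.364727049946707
noses [ 0.6111 -0.1075  0.09  ] [ 0.6233 -0.0044  0.09  ] 0.1037998896319192 [ 0.6172 -0.0559  0.09  ]
L x 0.468 y 0.0619 0.0802 0.0807
S x 0.5843 y 0.1424 0.057 0.0594
M x 0.5333 y -0.2195 0.0748 0.072
J x 0.4015 y -0.1794 0.0577 0.0556
```

```bash
cat >> h.py <<'E'
MO=np.array([.624,-.058]); YAW=-6.45
ax=np.array([np.cos(np.radians(YAW)),np.sin(np.radians(YAW))]); ay=np.array([-ax[1],ax[0]])
def W(x,y,z): # rack mm -> world
    return [*(MO+ax*x/1e3+ay*y/1e3),z]
def RK(p): d=np.array(p)[:2]-MO; return (np.array([d@ax,d@ay])*1e3).round(1)
def tool(tx,ty,yaw,off,z): # tool pose behind tin centre at rack yaw
    a=np.radians(yaw); return W(tx-off*np.cos(a),ty-off*np.sin(a),z)
E
python3 - <<'E'
from h import *
for p in ((.47,.061),(.534,-.222),(.586,.14),(.4,-.18)): print(RK(p))
z=.112
plan([(tool(-166,101,-30,65,.25),-30+YAW,4),(tool(-166,101,-30,65,z),-30+YAW,4),
(tool(-166,101,-30,42,z),-30+YAW,3),(tool(-70,0,-30,40,z),-30+YAW,12),(tool(-40,0,0,40,z),0+YAW,5),(tool(14,0,0,40,z),YAW,6),(tool(-30,0,0,40,z),YAW,2)])
E
```

```text
[-166.4  100.9]
[ -71.  -173.1]
[-60.  192.5]
[-208.9 -146.4]
from [ 0.4396 -0.0509  0.3609] -0.07 t 2.7 F [-0.7 -0.2 -0.1] w 0.7
[0.038, -0.005, 0.028] [0, 0, np.float64(0.159)] 
[0.036, -0.012, 0.027] [0, 0, np.float64(0.158)] 
[0.034, -0.016, 0.028] [0, 0, np.float64(0.159)] 
[0.031, -0.023, 0.028] [0, 0, np.float64(0.159)] 
--
[-0.0, 0.0, 0.034] [0, 0, np.float64(-0.0)] 
[-0.0, 0.0, 0.035] [0, 0, np.float64(-0.0)] 
[-0.0, 0.0, 0.034] [0, 0, np.float64(-0.0)] 
[-0.0, 0.001, 0.035] [0, 0, np.float64(-0.0)] 
--
[-0.0, 0.008, -0.0] [0, 0, np.float64(-0.0)] 
[-0.0, 0.007, -0.0] [0, 0, np.float64(-0.0)] 
[-0.0, 0.008, -0.0] [0, 0, np.float64(-0.0)] 
--
[-0.003, 0.011, -0.0] [0, 0, np.float64(-0.0)] 
[-0.004, 0.012, -0.0] [0, 0, np.float64(-0.0)] 
[-0.003, 0.011, -0.0] [0, 0, np.float64(-0.0)] 
[-0.003, 0.011, -0.0] [0, 0, np.float64(-0.0)] 
[-0.003, 0.011, -0.0] [0, 0, np.float64(-0.0)] 
[-0.004, 0.012, -0.0] [0, 0, np.float64(-0.0)] 
[-0.003, 0.011, -0.0] [0, 0, np.float64(-0.0)] 
[-0.003, 0.011, -0.0] [0, 0, np.float64(-0.0)] 
[-0.004, 0.011, -0.0] [0, 0, np.float64(-0.0)] 
[-0.003, 0.012, -0.0] [0, 0, np.float64(-0.0)] 
[-0.003, 0.011, -0.0] [0, 0, np.float64(-0.0)] 
[-0.004, 0.011, -0.0] [0, 0, np.float64(-0.0)] 
--
[-0.001, 0.006, -0.0] [0, 0, np.float64(-0.105)] 
[-0.002, 0.006, -0.0] [0, 0, np.float64(-0.104)] 
[-0.002, 0.006, -0.0] [0, 0, np.float64(-0.105)] 
[-0.003, 0.006, -0.0] [0, 0, np.float64(-0.105)] 
[-0.003, 0.006, -0.0] [0, 0, np.float64(-0.105)] 
--
[-0.0, 0.009, -0.0] [0, 0, np.float64(0.0)] 
[-0.0, 0.009, -0.0] [0, 0, np.float64(0.0)] 
[-0.0, 0.009, -0.0] [0, 0, np.float64(0.0)] 
[-0.0, 0.009, -0.0] [0, 0, np.float64(0.0)] 
[-0.0, 0.009, -0.0] [0, 0, np.float64(0.0)] 
[-0.0, 0.009, -0.0] [0, 0, np.float64(0.0)] 
--
[0.0, -0.022, -0.0] [0, 0, np.float64(0.0)] 
[0.0, -0.022, -0.0] [0, 0, np.float64(0.0)] 
--
```

>>> carry_out(
  deltas=[
    {"delta_pos": [0.038,-0.005,0.028],"dr": [0,0,0.159]},
    {"delta_pos": [0.036,-0.012,0.027],"dr": [0,0,0.158]},
    {"delta_pos": [0.034,-0.016,0.028],"dr": [0,0,0.159]},
    {"delta_pos": [0.031,-0.023,0.028],"dr": [0,0,0.159]},
    {"delta_pos": [0,0,0.034],"dr": [0,0,0]},
    {"delta_pos": [0,0,0.035],"dr": [0,0,0]},
    {"delta_pos": [0,0,0.034],"dr": [0,0,0]},
    {"delta_pos": [0,0.001,0.035],"dr": [0,0,0]},
    {"delta_pos": [0,0,0],"dr": [0,0,0]},
  ],
)

```text
time: 3.82
tool_pos: [0.4158, 0.0984, 0.1094]
tcp_rot: [-2.804, -1.413, 0.011]
wrist_force: [0.3, -0.3, 0.9]
width: 0.7
```

```bash
python3 - <<'E'
from h import *
c=grab('wrist','w2'); c=grab('side','s2');s=bot.read_state(); print(s['tool_pos'],RK(s['tool_pos'])); to(tool(-166,101,-30,42,.112),-30+YAW)
E
```

```text
[0.41901354 0.09928019 0.11281262] [-221.4  133.3]
pos [0.419  0.0993 0.1128] yaw_y -36.46 tilt [-0. -0. -1.] t 3.925 q6 -0.759
shift tool [-0.0003  0.0221  0.0008] dr [ 0.      0.0001 -0.0002] world shift [ 0.0176 -0.0133 -0.0008]
```

View pics/w2.png

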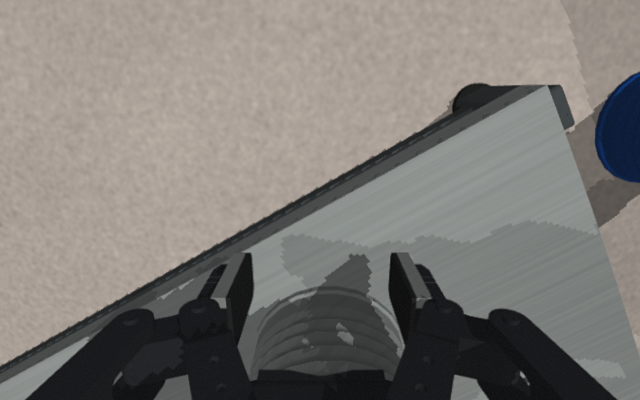

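View pics/s2.png

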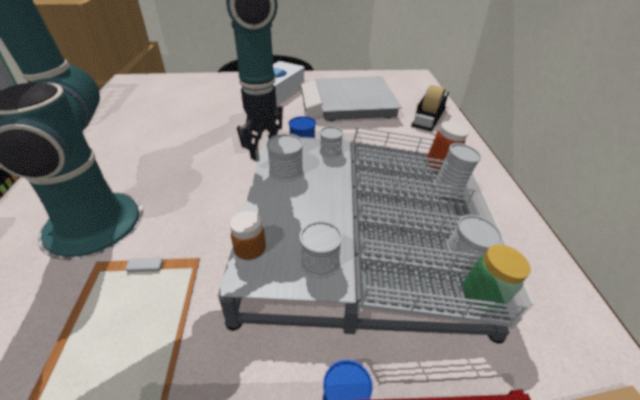

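>>> carry_out(
  deltas=[
    {"delta_pos": [0,0.008,0],"dr": [0,0,0]},
    {"delta_pos": [0,0.007,0],"dr": [0,0,0]},
    {"delta_pos": [0,0.007,0],"dr": [0,0,0]},
    {"delta_pos": [-0.003,0.011,0],"dr": [0,0,0]},
    {"delta_pos": [-0.004,0.012,0],"dr": [0,0,0]},
    {"delta_pos": [-0.003,0.011,0],"dr": [0,0,0]},
    {"delta_pos": [-0.003,0.011,0],"dr": [0,0,0]},
  ],
)

```text
time: 4.8
tool_pos: [0.4649, 0.0508, 0.1132]
tcp_rot: [-2.801, -1.415, -0.001]
wrist_force: [-6.0, 5.4, 6.5]
width: 0.701
```

```bash
python3 - <<'E'
from h import *
c=grab('side','s3');s=bot.read_state(); print(s['tool_pos'],RK(s['tool_pos']),s['wrist_force'])
crop(c,'s3a',215,110,160,140,4)
E
```

```text
[0.46602813 0.04961079 0.11328385] [-169.1   89.2] [-1.85504008  3.96287157  2.11508699]
```

View pics/s3a.png

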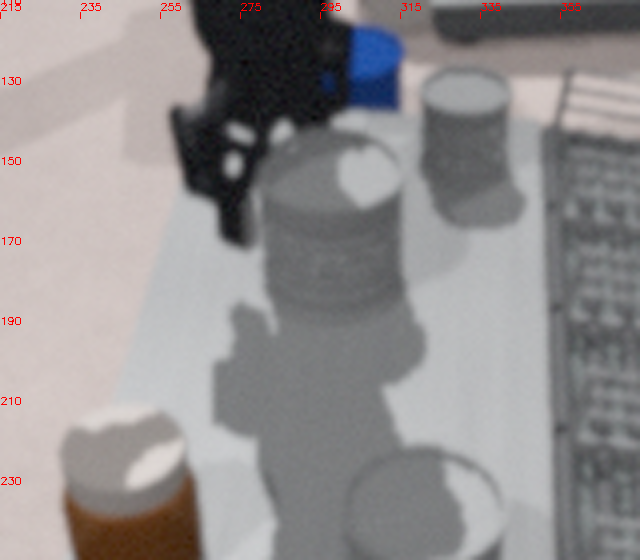

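```bash
python3 - <<'E'
from h import *
c=load('s3'); print(RK(onz(c,298.2,152.3,.168)), RK(onz(load('side0'),285,144.8,.168)))
z=.112
plan([(tool(-70,0,-30,40,z),-30+YAW,9),(tool(-40,0,0,40,z),0+YAW,5),(tool(-10,0,0,40,z),YAW,3)])
E
```

```text
[-130.7   67. ] [-163.3   95.6]
from [0.466  0.0496 0.1133] -36.38 t 4.85 F [-1.9  4.   2.1] w 0.7
[-0.003, 0.01, 0.0] [0, 0, np.float64(0.0)] 
[-0.003, 0.01, 0.0] [0, 0, np.float64(0.0)] 
[-0.003, 0.01, 0.0] [0, 0, np.float64(0.0)] 
[-0.003, 0.01, 0.001] [0, 0, np.float64(0.001)] 
[-0.003, 0.01, -0.0] [0, 0, np.float64(-0.0)] 
[-0.004, 0.01, -0.0] [0, 0, np.float64(-0.0)] 
[-0.003, 0.01, -0.0] [0, 0, np.float64(-0.0)] 
[-0.003, 0.01, 0.0] [0, 0, np.float64(0.0)] 
[-0.003, 0.01, 0.0] [0, 0, np.float64(0.0)] 
--
[-0.001, 0.006, 0.0] [0, 0, np.float64(-0.105)] 
[-0.002, 0.007, 0.0] [0, 0, np.float64(-0.104)] 
[-0.002, 0.006, 0.0] [0, 0, np.float64(-0.105)] 
[-0.003, 0.005, 0.0] [0, 0, np.float64(-0.105)] 
[-0.003, 0.006, 0.0] [0, 0, np.float64(-0.104)] 
--
[-0.0, 0.01, 0.0] [0, 0, np.float64(-0.0)] 
[-0.0, 0.01, 0.0] [0, 0, np.float64(-0.0)] 
[-0.0, 0.01, 0.0] [0, 0, np.float64(-0.0)] 
--
```

>>> carry_out(
  deltas=[
    {"delta_pos": [-0.003,0.01,0],"dr": [0,0,0]},
    {"delta_pos": [-0.003,0.01,0],"dr": [0,0,0]},
    {"delta_pos": [-0.003,0.01,0],"dr": [0,0,0]},
    {"delta_pos": [-0.003,0.01,0.001],"dr": [0,0,0]},
    {"delta_pos": [-0.003,0.01,0],"dr": [0,0,0]},
    {"delta_pos": [-0.004,0.01,0],"dr": [0,0,0]},
    {"delta_pos": [-0.003,0.01,0],"dr": [0,0,0]},
    {"delta_pos": [-0.003,0.01,0],"dr": [0,0,0]},
    {"delta_pos": [-0.003,0.01,0],"dr": [0,0,0]},
  ],
)

```text
time: 5.98
tool_pos: [0.5206, -0.0246, 0.1126]
tcp_rot: [-2.801, -1.415, -0.001]
wrist_force: [-7.0, 8.2, 10.4]
width: 0.699
```

>>> carry_out(
  deltas=[
    {"delta_pos": [-0.001,0.006,0],"dr": [0,0,-0.105]},
    {"delta_pos": [-0.002,0.007,0],"dr": [0,0,-0.104]},
    {"delta_pos": [-0.002,0.006,0],"dr": [0,0,-0.105]},
    {"delta_pos": [-0.003,0.005,0],"dr": [0,0,-0.105]},
    {"delta_pos": [-0.003,0.006,0],"dr": [0,0,-0.104]},
    {"delta_pos": [0,0,0],"dr": [0,0,0]},
  ],
)

```text
time: 6.72
tool_pos: [0.5439, -0.0498, 0.1114]
tcp_rot: [2.343, 2.091, -0.001]
wrist_force: [-3.2, -3.3, 2.3]
width: 0.702
```

```bash
python3 - <<'E'
from h import *
c=grab('side','s4');s=bot.read_state(); print(s['tool_pos'],RK(s['tool_pos']),s['wrist_force'])
crop(c,'s4a',245,110,160,140,4)
c=grab('scene','c4')
crop(c,'c4a',220,100,200,150,4)
to(tool(-40,0,0,40,.112),YAW)
E
```

```text
[ 0.5438393  -0.04966251  0.11145338] [-80.6  -0.7] [-2.29332909 -2.52213098  1.61085707]
pos [ 0.5437 -0.0495  0.1114] yaw_y -6.52 tilt [-0.    -0.001 -1.   ] t 6.825 q6 -1.592
shift tool [ 0.0006  0.0007 -0.0006] dr [ 0.      0.0011 -0.0012] world shift [0.0008 0.0005 0.0006]
```

View pics/s4a.png

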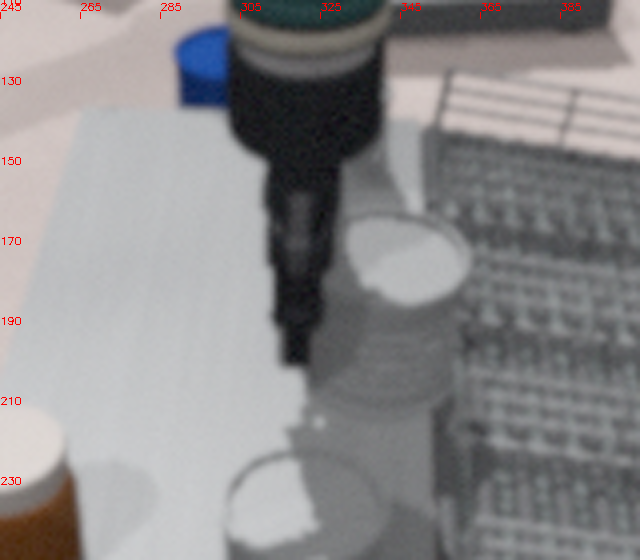

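View pics/c4a.png

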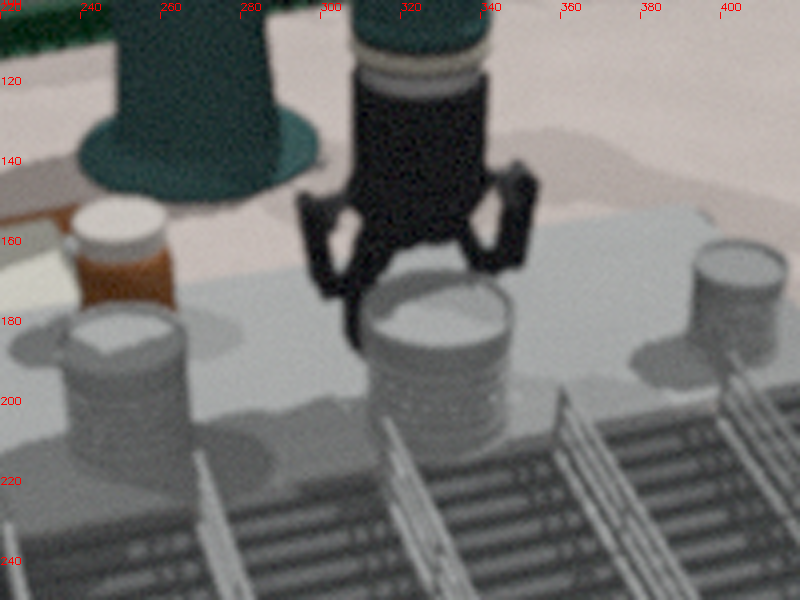

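```bash
python3 - <<'E'
from h import *
print(RK(onz(load('c4'),329.2,177,.168)), RK(onz(load('scene0'),352.5,145,.168)), RK(onz(load('s4'),346.5,173.5,.168)))
# nose bases/tops in scene: 
c=load('c4')
print([RK(onz(c,*p,.13)) for p in((316.5,204),(360,197))],proj(c,[W(0,51,.13),W(0,-51,.13)]).round(1))
E
```

```text
[-32.4  -5.3] [-161.2  102.3] [-25.3  -4.2]
[array([  4.5, -46.6]), array([ 8.9, 51.5])] [[358.2 194.9]
 [313.9 203.3]]
```

```bash
python3 - <<'E'
from h import *
c=grab('wrist','w4')
E
```

```text
(no output)
```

View pics/w4.png

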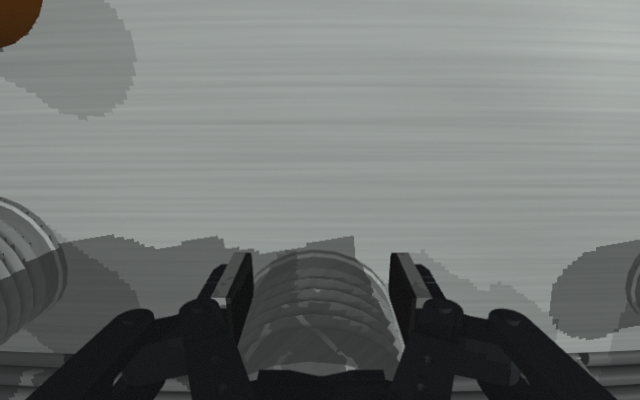

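```bash
python3 - <<'E'
from h import *
c=load('w4'); print(RK(onz(c,320.5,249,.09)), 'tool',RK(c['state']['tool_pos']))
for u in (40,160,470,600): print(u)
crop(c,'w4a',0,330,640,70,1)
E
```

```text
[-79.  -1.] tool [-80.7  -0.6]
40
160
470
600
```

>>> carry_out(
  deltas=[
    {"delta_pos": [0,0.008,0],"dr": [0,0,0]},
    {"delta_pos": [0,0.008,0],"dr": [0,0,0]},
    {"delta_pos": [0,0.008,0],"dr": [0,0,0]},
    {"delta_pos": [0,0.007,0],"dr": [0,0,0]},
    {"delta_pos": [0,0.007,0],"dr": [0,0,0]},
  ],
)

```text
time: 7.5
tool_pos: [0.5824, -0.0526, 0.1112]
tcp_rot: [-2.342, -2.094, -0.001]
wrist_force: [-0.3, 0.7, 0.7]
width: 0.699
```

```bash
python3 - <<'E'
from h import *
s=bot.read_state(); print(RK(s['tool_pos']),s['wrist_force'])
c=grab('scene','c5')
crop(c,'c5a',250,130,170,140,4)
E
```

```text
[-42.    0.7] [-0.27574501  0.71917063  0.70373775]
```

View pics/c5a.png

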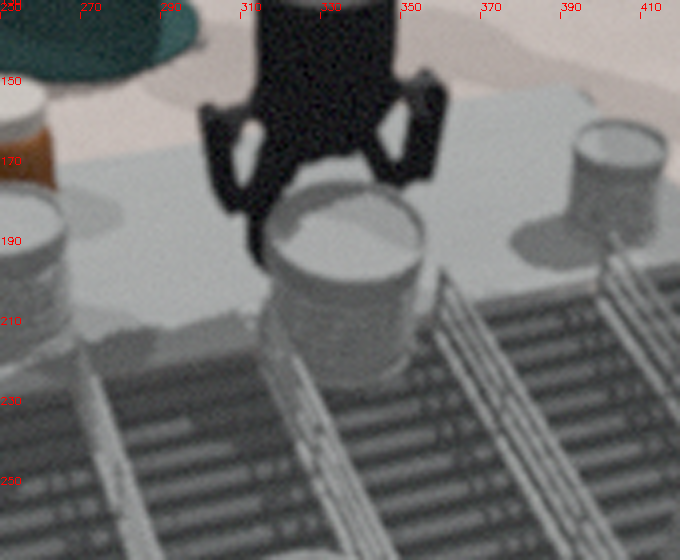

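>>> carry_out(
  deltas=[
    {"delta_pos": [0,0.006,0],"dr": [0,0,0]},
    {"delta_pos": [0,0.006,0],"dr": [0,0,0]},
    {"delta_pos": [0,0.005,0],"dr": [0,0,0]},
    {"delta_pos": [0,0,0],"dr": [0,0,0]},
  ],
)

```text
time: 8.05
tool_pos: [0.5988, -0.055, 0.1113]
tcp_rot: [2.342, 2.094, 0.0]
wrist_force: [-0.3, -0.1, -1.1]
width: 0.699
```

```bash
python3 - <<'E'
from h import *
s=bot.read_state(); print(RK(s['tool_pos']),s['wrist_force'])
c=grab('scene','c6')
crop(c,'c6a',230,130,200,150,4)
E
```

```text
[-25.4   0.2] [-0.26965875 -0.07691148 -1.11274926]
```

View pics/c6a.png

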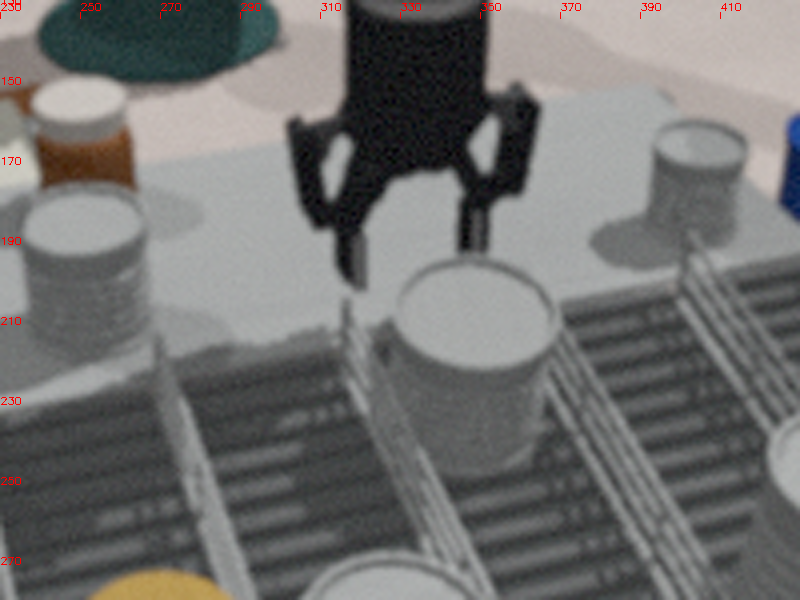

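```bash
python3 - <<'E'
from h import *
plan([(W(-60,-10,.26),YAW-5,4),(W(-71,-238,.26),-90+YAW,9),(W(-71,-238,.112),-90+YAW,4)])
E
```

```text
from [ 0.5985 -0.0549  0.1113] -6.41 t 8.1 F [ 0.2 -0.   0.1] w 0.7
[-0.003, -0.009, -0.037] [0, 0, np.float64(0.022)] 
[-0.002, -0.008, -0.037] [0, 0, np.float64(0.022)] 
[-0.003, -0.009, -0.038] [0, 0, np.float64(0.022)] 
[-0.003, -0.008, -0.037] [0, 0, np.float64(0.022)] 
--
[-0.025, 0.001, 0.0] [0, 0, np.float64(0.165)] 
[-0.025, 0.005, 0.0] [0, 0, np.float64(0.165)] 
[-0.024, 0.009, 0.0] [0, 0, np.float64(0.165)] 
[-0.022, 0.013, 0.0] [0, 0, np.float64(0.164)] 
[-0.019, 0.017, 0.0] [0, 0, np.float64(0.165)] 
[-0.017, 0.019, 0.0] [0, 0, np.float64(0.165)] 
[-0.013, 0.022, 0.0] [0, 0, np.float64(0.165)] 
[-0.009, 0.023, 0.0] [0, 0, np.float64(0.165)] 
[-0.006, 0.025, 0.0] [0, 0, np.float64(0.165)] 
--
[0.0, -0.0, 0.037] [0, 0, np.float64(-0.0)] 
[0.0, -0.0, 0.037] [0, 0, np.float64(-0.0)] 
[0.0, -0.0, 0.037] [0, 0, np.float64(-0.0)] 
[0.0, -0.0, 0.037] [0, 0, np.float64(-0.0)] 
--
```

>>> carry_out(
  deltas=[
    {"delta_pos": [-0.003,-0.009,-0.037],"dr": [0,0,0.022]},
    {"delta_pos": [-0.002,-0.008,-0.037],"dr": [0,0,0.022]},
    {"delta_pos": [-0.003,-0.009,-0.038],"dr": [0,0,0.022]},
    {"delta_pos": [-0.003,-0.008,-0.037],"dr": [0,0,0.022]},
    {"delta_pos": [-0.025,0.001,0],"dr": [0,0,0.165]},
    {"delta_pos": [-0.025,0.005,0],"dr": [0,0,0.165]},
    {"delta_pos": [-0.024,0.009,0],"dr": [0,0,0.165]},
    {"delta_pos": [-0.022,0.013,0],"dr": [0,0,0.164]},
    {"delta_pos": [-0.019,0.017,0],"dr": [0,0,0.165]},
  ],
  grip=0.6,
)

```text
time: 9.22
tool_pos: [0.5427, -0.1872, 0.2603]
tcp_rot: [-3.027, -0.84, 0.0]
wrist_force: [0.5, 0.8, 0.5]
width: 0.598
```

>>> carry_out(
  deltas=[
    {"delta_pos": [-0.017,0.019,0],"dr": [0,0,0.165]},
    {"delta_pos": [-0.013,0.022,0],"dr": [0,0,0.165]},
    {"delta_pos": [-0.009,0.023,0],"dr": [0,0,0.165]},
    {"delta_pos": [-0.006,0.025,0],"dr": [0,0,0.165]},
    {"delta_pos": [0,0,0],"dr": [0,0,0]},
  ],
)

```text
time: 9.85
tool_pos: [0.5255, -0.2878, 0.2601]
tcp_rot: [3.136, -0.18, -0.001]
wrist_force: [0.5, -0.3, 0.8]
width: 0.598
```

```bash
python3 - <<'E'
from h import *
s=bot.read_state(); print(RK(s['tool_pos']),s['wrist_force'])
c=grab('side','s7')
c=grab('wrist','w7')
plan([(W(-71,-238,.112),-90+YAW,4)])
E
```

```text
[ -72.1 -239.4] [ 0.48070699 -0.3255659   0.77178666]
from [ 0.5259 -0.2862  0.2601] -96.4 t 9.95 F [-0.1  0.7  0.6] w 0.6
[0.0, 0.0, 0.037] [0, 0, np.float64(0.0)] 
[0.0, 0.0, 0.037] [0, 0, np.float64(0.0)] 
[0.001, 0.0, 0.037] [0, 0, np.float64(0.001)] 
[-0.0, 0.0, 0.037] [0, 0, np.float64(-0.0)] 
--
```

View pics/s7.png

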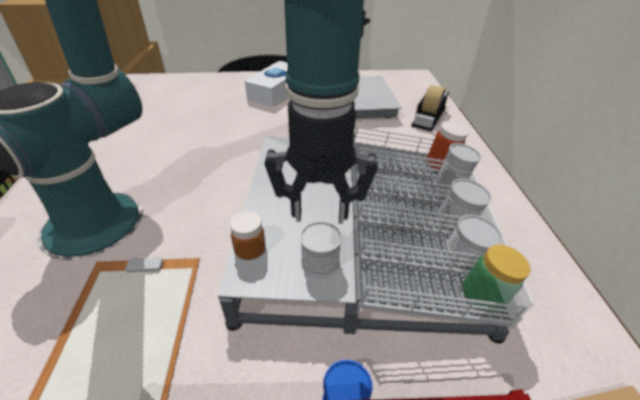

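View pics/w7.png

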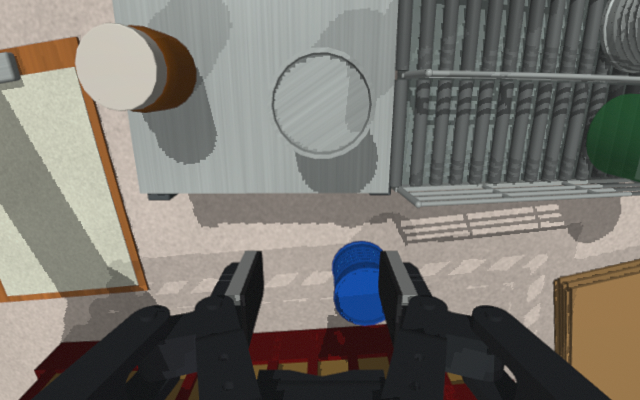

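```bash
python3 - <<'E'
from h import *
c=load('w7'); p=[onz(c,*q,.16) for q in((272.5,103),(371.5,103),(321,48),(321,157.5))]
print([RK(q) for q in p], RK(np.mean(p,0)))
for z in(.1,.15,.2): print('crate',RK(onz(c,340,332,z)))
print('deck corner',RK(onz(c,391,193,.09)),RK(onz(c,141,193,.09)),'edge far',RK(onz(c,398,60,.09)))
print('jar',RK(onz(c,116,67,.162)))
E
```

```text
[array([-104.5, -171.7]), array([ -38.4, -171.7]), array([ -72.1, -137.4]), array([ -72.1, -208.6])] [ -71.8 -172.4]
crate [ -52.6 -401.5]
crate [ -55.8 -362. ]
crate [ -59.1 -322.4]
deck corner [  -7.2 -255.3] [-240.7 -255.1] edge far [  -7.8 -139.5]
jar [-206.2 -147.6]
```

>>> carry_out(
  deltas=[
    {"delta_pos": [0,-0.004,0.037],"dr": [0,0,0]},
    {"delta_pos": [0,0,0.037],"dr": [0,0,0]},
    {"delta_pos": [0,0,0.037],"dr": [0,0,0]},
    {"delta_pos": [0,0,0.037],"dr": [0,0,0]},
    {"delta_pos": [0,-0.007,0],"dr": [0,0,0]},
    {"delta_pos": [0,-0.008,0],"dr": [0,0,0]},
    {"delta_pos": [0,-0.008,0],"dr": [0,0,0]},
    {"delta_pos": [0,-0.01,0],"dr": [0,0,0]},
    {"delta_pos": [0,-0.01,0],"dr": [0,0,0]},
    {"delta_pos": [0,-0.01,0],"dr": [0,0,0]},
  ],
)

```text
time: 11.2
tool_pos: [0.5341, -0.2309, 0.1144]
tcp_rot: [3.133, -0.177, 0.006]
wrist_force: [-0.7, -6.5, 4.4]
width: 0.598
```

```bash
python3 - <<'E'
from h import *
s=bot.read_state(); print(RK(s['tool_pos']),s['tool_pos'],s['wrist_force'])
c=grab('side','s8')
crop(c,'s8a',215,150,200,150,4)
plan([(W(-72,-41,.112),-90+YAW,14)])
E
```

```text
[ -69.9 -181.9] [ 0.5341206  -0.23089071  0.11436015] [-0.65179528 -6.48255953  4.3540849 ]
from [ 0.5342 -0.2295  0.1141] -96.46 t 11.25 F [ 1.3 -3.2  3. ] w 0.6
[-0.0, -0.01, 0.0] [0, 0, np.float64(-0.0)] 
[-0.0, -0.01, 0.0] [0, 0, np.float64(-0.0)] 
[-0.0, -0.01, 0.0] [0, 0, np.float64(-0.0)] 
[-0.001, -0.01, 0.001] [0, 0, np.float64(-0.0)] 
[0.0, -0.01, -0.0] [0, 0, np.float64(-0.0)] 
[0.0, -0.01, -0.0] [0, 0, np.float64(-0.0)] 
[-0.0, -0.01, 0.0] [0, 0, np.float64(-0.0)] 
[-0.0, -0.01, 0.0] [0, 0, np.float64(-0.0)] 
[-0.0, -0.01, 0.0] [0, 0, np.float64(-0.0)] 
[-0.0, -0.01, 0.001] [0, 0, np.float64(-0.0)] 
[-0.001, -0.01, -0.0] [0, 0, np.float64(-0.0)] 
[0.0, -0.01, -0.0] [0, 0, np.float64(-0.0)] 
[0.0, -0.01, -0.0] [0, 0, np.float64(-0.0)] 
[-0.0, -0.01, 0.0] [0, 0, np.float64(-0.0)] 
--
```

View pics/s8a.png

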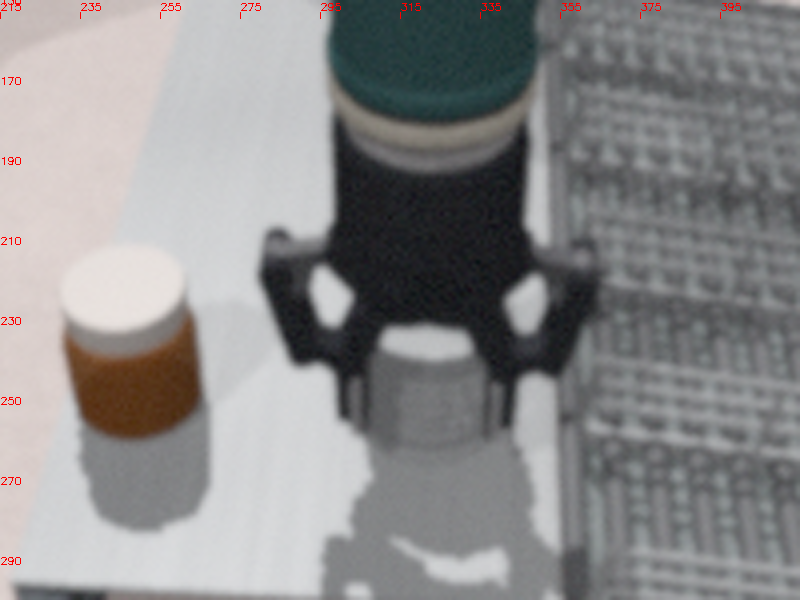

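>>> carry_out(
  deltas=[
    {"delta_pos": [0,-0.01,0],"dr": [0,0,0]},
    {"delta_pos": [0,-0.01,0],"dr": [0,0,0]},
    {"delta_pos": [0,-0.01,0],"dr": [0,0,0]},
    {"delta_pos": [0,-0.01,0.001],"dr": [0,0,0]},
    {"delta_pos": [0,-0.01,0],"dr": [0,0,0]},
    {"delta_pos": [0,-0.01,0],"dr": [0,0,0]},
    {"delta_pos": [0,-0.01,0],"dr": [0,0,0]},
    {"delta_pos": [0,-0.01,0],"dr": [0,0,0]},
    {"delta_pos": [0,-0.01,0],"dr": [0,0,0]},
    {"delta_pos": [0,-0.01,0.001],"dr": [0,0,0]},
  ],
)

```text
time: 12.5
tool_pos: [0.546, -0.1326, 0.1132]
tcp_rot: [3.132, -0.176, 0.008]
wrist_force: [-2.0, -10.5, 12.5]
width: 0.6
```

>>> carry_out(
  deltas=[
    {"delta_pos": [0,-0.01,0],"dr": [0,0,0]},
    {"delta_pos": [0,-0.01,0],"dr": [0,0,0]},
    {"delta_pos": [0,-0.01,0],"dr": [0,0,0]},
    {"delta_pos": [0,-0.008,0],"dr": [0,0,0]},
    {"delta_pos": [0,0,0],"dr": [0,0,0]},
  ],
)

```text
time: 13.12
tool_pos: [0.5503, -0.0937, 0.1129]
tcp_rot: [3.134, -0.176, 0.008]
wrist_force: [1.5, -5.7, 6.9]
width: 0.599
```

```bash
python3 - <<'E'
from h import *
s=bot.read_state(); print(RK(s['tool_pos']),s['tool_pos'],s['wrist_force'])
# retreat, lift, then go over to behind tin at (-72,~1): tool (-72-65,1)
plan([(W(-72,-68,.112),-90+YAW,2),(W(-90,-60,.26),-80+YAW,4),(W(-140,0,.26),YAW,8)])
E
```

```text
[-69.2 -43.7] [ 0.55033228 -0.09367969  0.11287039] [ 1.54932279 -5.68121236  6.90295253]
from [ 0.5503 -0.0937  0.1129] -96.44 t 13.125 F [ 1.5 -5.7  6.9] w 0.6
[-0.001, 0.012, 0.0] [0, 0, np.float64(0.0)] 
[-0.002, 0.012, 0.001] [0, 0, np.float64(0.0)] 
--
[-0.004, -0.002, -0.037] [0, 0, np.float64(-0.044)] 
[-0.005, -0.002, -0.037] [0, 0, np.float64(-0.043)] 
[-0.004, -0.002, -0.037] [0, 0, np.float64(-0.044)] 
[-0.004, -0.003, -0.037] [0, 0, np.float64(-0.043)] 
--
[-0.005, -0.008, -0.0] [0, 0, np.float64(-0.175)] 
[-0.003, -0.01, -0.0] [0, 0, np.float64(-0.174)] 
[-0.002, -0.009, -0.0] [0, 0, np.float64(-0.175)] 
[0.0, -0.01, -0.0] [0, 0, np.float64(-0.174)] 
[0.002, -0.01, -0.0] [0, 0, np.float64(-0.175)] 
[0.003, -0.009, -0.0] [0, 0, np.float64(-0.174)] 
[0.005, -0.008, -0.0] [0, 0, np.float64(-0.175)] 
[0.006, -0.008, -0.0] [0, 0, np.float64(-0.175)] 
--
```

>>> carry_out(
  deltas=[
    {"delta_pos": [0,0.013,0],"dr": [0,0,0]},
    {"delta_pos": [0,0.014,0],"dr": [0,0,0]},
    {"delta_pos": [-0.004,-0.002,-0.037],"dr": [0,0,-0.044]},
    {"delta_pos": [-0.005,-0.002,-0.037],"dr": [0,0,-0.043]},
    {"delta_pos": [-0.004,-0.002,-0.037],"dr": [0,0,-0.044]},
    {"delta_pos": [-0.004,-0.003,-0.037],"dr": [0,0,-0.043]},
    {"delta_pos": [-0.005,-0.008,0],"dr": [0,0,-0.175]},
    {"delta_pos": [-0.003,-0.01,0],"dr": [0,0,-0.174]},
    {"delta_pos": [-0.002,-0.009,0],"dr": [0,0,-0.175]},
    {"delta_pos": [0,-0.01,0],"dr": [0,0,-0.174]},
  ],
)

```text
time: 14.38
tool_pos: [0.5059, -0.0774, 0.2573]
tcp_rot: [-2.914, -1.17, 0.002]
wrist_force: [-0.1, -0.4, -0.5]
width: 0.6
```

>>> carry_out(
  deltas=[
    {"delta_pos": [0.002,-0.01,0],"dr": [0,0,-0.175]},
    {"delta_pos": [0.003,-0.009,0],"dr": [0,0,-0.174]},
    {"delta_pos": [0.005,-0.008,0],"dr": [0,0,-0.175]},
    {"delta_pos": [0.006,-0.008,0],"dr": [0,0,-0.175]},
    {"delta_pos": [0,0,0],"dr": [0,0,0]},
  ],
)

```text
time: 15.0
tool_pos: [0.4842, -0.0448, 0.2575]
tcp_rot: [-2.344, -2.09, 0.001]
wrist_force: [0.0, -0.4, -0.1]
width: 0.597
```

```bash
python3 - <<'E'
from h import *
s=bot.read_state(); print(RK(s['tool_pos']),s['tool_pos'],s['wrist_force'])
c=grab('wrist','w9');c=grab('side','s9')
E
```

```text
[-140.4   -2.6] [ 0.48423195 -0.04478769  0.25747593] [ 0.00545268 -0.36225249 -0.07225115]
```

View pics/w9.png

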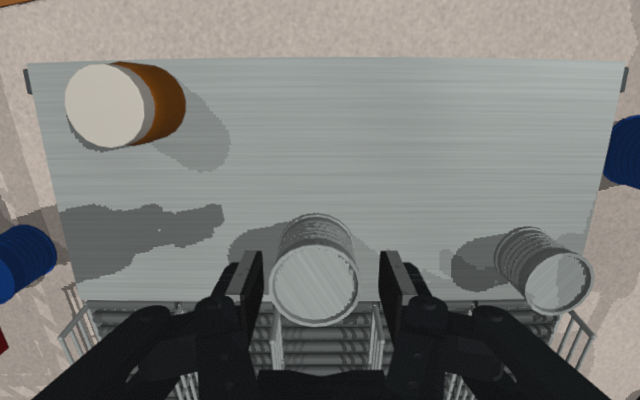

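View pics/s9.png

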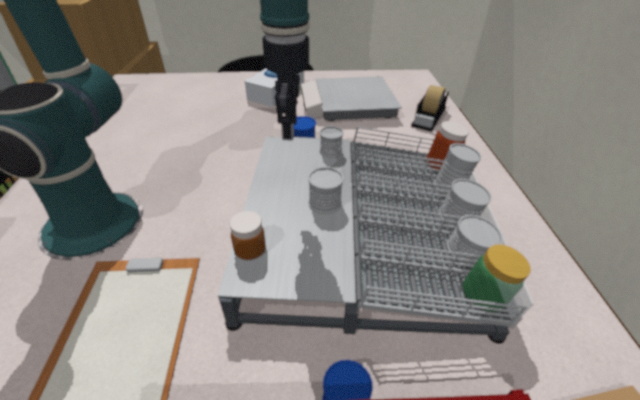

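```bash
python3 - <<'E'
from h import *
c=load('w9'); p=[onz(c,*q,.16) for q in((269,285),(358,284),(313,241),(313,327))]
print([RK(q) for q in p])
p=[onz(c,*q,.148) for q in((524,285),(592,282),(558,249),(558,315))]
print('S',[RK(q) for q in p])
crop(c,'w9a',255,200,140,140,4)
plan([(W(-137,-1,.26),YAW,1),(W(-137,-1,.112),YAW,4)])
E
```

```text
[array([-71.6, -43.1]), array([-72.3,  25.9]), array([-108.8,   -8.6]), array([-32.6,  -9.3])]
S [array([-62.5, 165.5]), array([-64.1, 224.7]), array([-95.1, 187.9]), array([-32.2, 201.7])]
from [ 0.4848 -0.0452  0.2578] -6.65 t 15.1 F [-0.5 -0.2  0.4] w 0.6
[0.002, 0.003, -0.002] [0, 0, np.float64(-0.004)] 
--
[-0.0, -0.0, 0.037] [0, 0, np.float64(0.0)] 
[-0.0, -0.0, 0.037] [0, 0, np.float64(0.0)] 
[-0.0, -0.0, 0.037] [0, 0, np.float64(0.0)] 
[-0.0, -0.0, 0.037] [0, 0, np.float64(0.0)] 
--
```

View pics/w9a.png

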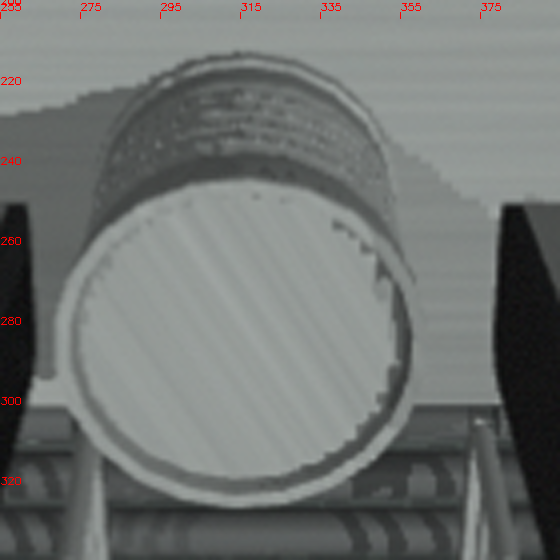

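```bash
python3 - <<'E'
from h import *
z=.112
c=load('w9'); print('noses',RK(onz(c,276,305,.09)),RK(onz(c,375,304,.09)))
plan([(W(-136,-9,.26),YAW,1),(W(-136,-9,z),YAW,4),(W(-113,-9,z),YAW,3),(W(-61,0,z),YAW,6),(W(-41,0,z),YAW,2),(W(-24,0,z),YAW,3)])
E
```

```text
noses [ -5.7 -48.9] [-6.6 52.4]
from [ 0.4848 -0.0452  0.2578] -6.65 t 15.1 F [-0.5 -0.2  0.4] w 0.6
[-0.006, 0.004, -0.002] [0, 0, np.float64(-0.004)] 
--
[-0.0, -0.0, 0.037] [0, 0, np.float64(0.0)] 
[-0.0, -0.0, 0.037] [0, 0, np.float64(0.0)] 
[-0.0, -0.0, 0.037] [0, 0, np.float64(0.0)] 
[-0.0, -0.0, 0.037] [0, 0, np.float64(0.0)] 
--
[-0.0, 0.008, -0.0] [0, 0, np.float64(0.0)] 
[-0.0, 0.007, -0.0] [0, 0, np.float64(0.0)] 
[-0.0, 0.008, -0.0] [0, 0, np.float64(0.0)] 
--
[0.001, 0.009, -0.0] [0, 0, np.float64(0.0)] 
[0.002, 0.008, -0.0] [0, 0, np.float64(0.0)] 
[0.001, 0.009, -0.0] [0, 0, np.float64(0.0)] 
[0.002, 0.008, -0.0] [0, 0, np.float64(0.0)] 
[0.001, 0.009, -0.0] [0, 0, np.float64(0.0)] 
[0.002, 0.009, -0.0] [0, 0, np.float64(0.0)] 
--
[-0.0, 0.01, -0.0] [0, 0, np.float64(0.0)] 
[-0.0, 0.01, -0.0] [0, 0, np.float64(0.0)] 
--
[-0.0, 0.006, -0.0] [0, 0, np.float64(0.0)] 
[-0.0, 0.005, -0.0] [0, 0, np.float64(0.0)] 
[-0.0, 0.006, -0.0] [0, 0, np.float64(0.0)] 
--
```

>>> carry_out(
  deltas=[
    {"delta_pos": [-0.006,0.004,-0.002],"dr": [0,0,-0.004]},
    {"delta_pos": [0,0,0.037],"dr": [0,0,0]},
    {"delta_pos": [0,0,0.037],"dr": [0,0,0]},
    {"delta_pos": [0,0,0.037],"dr": [0,0,0]},
    {"delta_pos": [0,0,0.037],"dr": [0,0,0]},
    {"delta_pos": [0,0.008,0],"dr": [0,0,0]},
    {"delta_pos": [0,0.007,0],"dr": [0,0,0]},
    {"delta_pos": [0,0.008,0],"dr": [0,0,0]},
  ],
)

```text
time: 16.1
tool_pos: [0.5139, -0.0543, 0.1146]
tcp_rot: [2.337, 2.095, 0.004]
wrist_force: [0.3, -0.5, 0.6]
width: 0.604
```

>>> carry_out(
  deltas=[
    {"delta_pos": [0.002,0.009,0],"dr": [0,0,0]},
    {"delta_pos": [0.002,0.008,0],"dr": [0,0,0]},
    {"delta_pos": [0.001,0.009,0],"dr": [0,0,0]},
    {"delta_pos": [0.002,0.008,0],"dr": [0,0,0]},
    {"delta_pos": [0.001,0.009,0],"dr": [0,0,0]},
    {"delta_pos": [0.002,0.008,0],"dr": [0,0,0]},
    {"delta_pos": [0,0,0],"dr": [0,0,0]},
  ],
)

```text
time: 16.98
tool_pos: [0.5644, -0.0491, 0.1127]
tcp_rot: [2.338, 2.097, 0.003]
wrist_force: [0.4, -0.0, -0.3]
width: 0.598
```

```bash
python3 - <<'E'
from h import *
s=bot.read_state(); print(RK(s['tool_pos']),s['tool_pos'],s['wrist_force'])
c=grab('wrist','w10');c=grab('scene','c10')
crop(c,'c10a',250,130,170,140,4)
crop(load('w10'),'w10a',220,230,200,160,4)
E
```

```text
[-60.2   2.1] [ 0.56440505 -0.04910792  0.11270174] [ 0.38029769 -0.04699195 -0.28062705]
```

View pics/w10a.png

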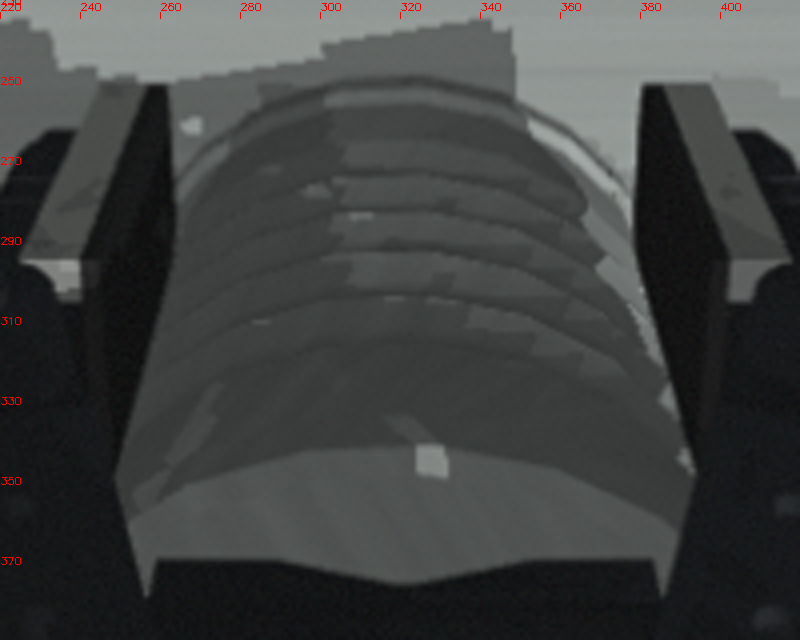

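View pics/c10a.png

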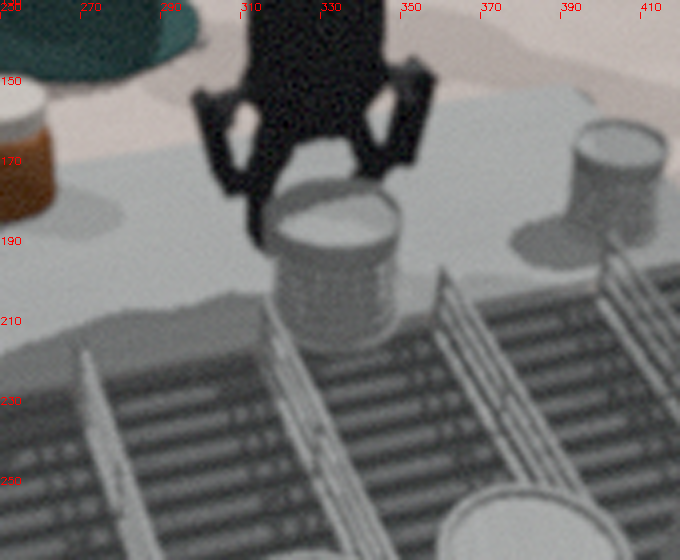

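>>> carry_out(
  deltas=[
    {"delta_pos": [0,0.008,0],"dr": [0,0,0]},
    {"delta_pos": [0,0.008,0],"dr": [0,0,0]},
    {"delta_pos": [0,0.008,0],"dr": [0,0,0]},
    {"delta_pos": [0,0.006,0],"dr": [0,0,0]},
    {"delta_pos": [0,0.006,0],"dr": [0,0,0]},
    {"delta_pos": [0,0,0],"dr": [0,0,0]},
  ],
)

```text
time: 17.82
tool_pos: [0.5993, -0.0533, 0.1123]
tcp_rot: [2.339, 2.097, 0.0]
wrist_force: [0.0, -0.0, 0.3]
width: 0.599
```

```bash
python3 - <<'E'
from h import *
s=bot.read_state(); print(RK(s['tool_pos']),s['tool_pos'],s['wrist_force'])
c=grab('scene','c11')
crop(c,'c11a',250,130,170,140,4)
# small tin at (-61,193): tool -y... push -y with yaw_y=-90 from y=+258
plan([(W(-50,20,.27),YAW-20,4),(W(-62,258,.27),-90+YAW,8)])
E
```

```text
[-25.    1.9] [ 0.59933695 -0.053313    0.11228909] [ 0.01593667 -0.02070994  0.3458465 ]
from [ 0.5989 -0.0533  0.1122] -6.23 t 17.875 F [ 0.  -0.7  0.5] w 0.6
[0.005, -0.006, -0.039] [0, 0, np.float64(0.088)] 
[0.004, -0.007, -0.04] [0, 0, np.float64(0.088)] 
[0.003, -0.006, -0.039] [0, 0, np.float64(0.089)] 
[0.003, -0.007, -0.04] [0, 0, np.float64(0.088)] 
--
[0.027, -0.012, 0.0] [0, 0, np.float64(0.153)] 
[0.026, -0.015, 0.0] [0, 0, np.float64(0.152)] 
[0.022, -0.02, 0.0] [0, 0, np.float64(0.153)] 
[0.02, -0.022, 0.0] [0, 0, np.float64(0.153)] 
[0.016, -0.026, 0.0] [0, 0, np.float64(0.152)] 
[0.011, -0.027, 0.0] [0, 0, np.float64(0.153)] 
[0.008, -0.029, 0.0] [0, 0, np.float64(0.153)] 
[0.003, -0.029, 0.0] [0, 0, np.float64(0.153)] 
--
```

View pics/c11a.png

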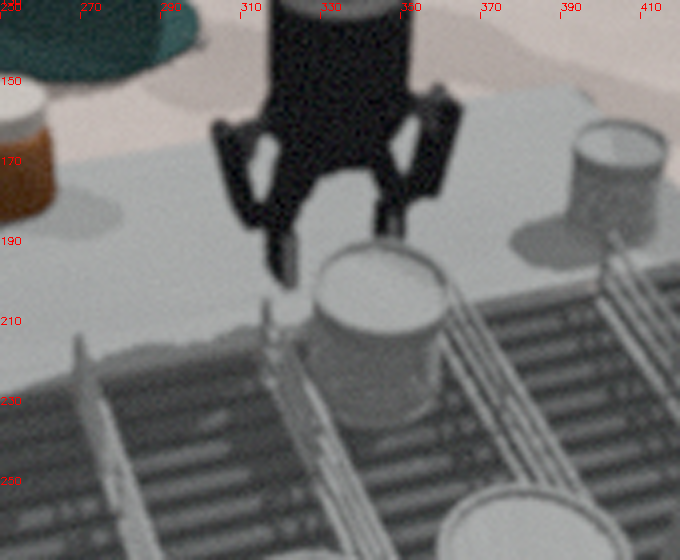

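>>> carry_out(
  deltas=[
    {"delta_pos": [0.005,-0.006,-0.039],"dr": [0,0,0.088]},
    {"delta_pos": [0.004,-0.007,-0.04],"dr": [0,0,0.088]},
    {"delta_pos": [0.003,-0.006,-0.039],"dr": [0,0,0.089]},
    {"delta_pos": [0.003,-0.007,-0.04],"dr": [0,0,0.088]},
    {"delta_pos": [0.027,-0.012,0],"dr": [0,0,0.153]},
    {"delta_pos": [0.026,-0.015,0],"dr": [0,0,0.152]},
    {"delta_pos": [0.022,-0.02,0],"dr": [0,0,0.153]},
    {"delta_pos": [0.02,-0.022,0],"dr": [0,0,0.153]},
    {"delta_pos": [0.016,-0.026,0],"dr": [0,0,0.152]},
    {"delta_pos": [0.011,-0.027,0],"dr": [0,0,0.153]},
  ],
  grip=0.5,
)

```text
time: 19.12
tool_pos: [0.5869, 0.1469, 0.2702]
tcp_rot: [-3.128, -0.295, 0.0]
wrist_force: [0.3, -0.3, 0.4]
width: 0.495
```

>>> carry_out(
  deltas=[
    {"delta_pos": [0.008,-0.029,0],"dr": [0,0,0.153]},
    {"delta_pos": [0.003,-0.029,0],"dr": [0,0,0.153]},
    {"delta_pos": [0,0,0],"dr": [0,0,0]},
  ],
)

```text
time: 19.5
tool_pos: [0.5909, 0.2067, 0.27]
tcp_rot: [-3.137, 0.173, 0.001]
wrist_force: [-0.6, 0.3, 0.6]
width: 0.499
```

```bash
python3 - <<'E'
from h import *
s=bot.read_state(); print(RK(s['tool_pos']),s['tool_pos'],s['wrist_force'])
c=grab('wrist','w12');c=grab('side','s12')
plan([(W(-62,258,.27),-90+YAW,1)])
E
```

```text
[-62.6 259.3] [0.59087886 0.20666554 0.27002045] [-0.64645716  0.25538284  0.62007106]
from [0.591  0.2048 0.2701] -96.32 t 19.6 F [-0.1 -0.2  0.6] w 0.5
[0.0, -0.001, 0.0] [0, 0, np.float64(0.002)] 
--
```

View pics/w12.png

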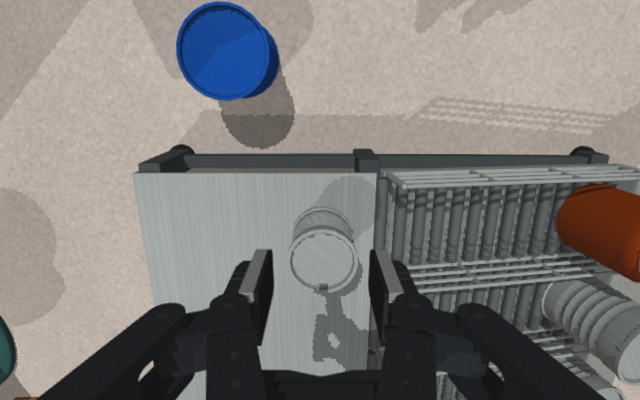

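View pics/s12.png

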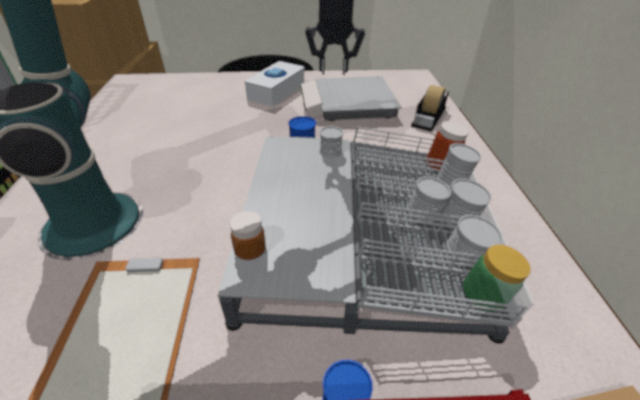

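```bash
python3 - <<'E'
from h import *
c=load('w12'); p=[onz(c,*q,.148) for q in((290,262),(357.5,260),(324,229.5),(324,294))]
print([RK(q) for q in p],RK(np.mean(p,0)))
E
```

```text
[array([-88.6, 196.5]), array([-32.3, 198.5]), array([-60.3, 225.9]), array([-60. , 165.8])] [-60.3 196.7]
```

>>> carry_out(
  deltas=[
    {"delta_pos": [0.002,0,0.032],"dr": [0,0,0]},
    {"delta_pos": [0,0,0.032],"dr": [0,0,0]},
    {"delta_pos": [0,0,0.032],"dr": [0,0,0]},
    {"delta_pos": [0,0,0.032],"dr": [0,0,0]},
    {"delta_pos": [0,0,0.032],"dr": [0,0,0]},
    {"delta_pos": [0,0.008,0],"dr": [0,0,0]},
    {"delta_pos": [0,0.008,0],"dr": [0,0,0]},
    {"delta_pos": [0,0.008,0],"dr": [0,0,0]},
    {"delta_pos": [0,0.01,0],"dr": [0,0,0]},
    {"delta_pos": [0,0.01,0],"dr": [0,0,0]},
  ],
)

```text
time: 20.85
tool_pos: [0.5894, 0.1612, 0.1118]
tcp_rot: [-3.135, 0.177, -0.004]
wrist_force: [-0.1, 3.7, 3.3]
width: 0.5
```

```bash
python3 - <<'E'
from h import *
s=bot.read_state(); print(RK(s['tool_pos']),s['tool_pos'],s['wrist_force'])
c=grab('wrist','w13');c=grab('side','s13')
crop(c,'s13a',240,90,170,140,4)
plan([(W(-61,33,.11),-90+YAW,18)])
E
```

```text
[-59.  213.9] [0.5894066  0.16118327 0.11183331] [-0.0555463   3.66784332  3.29704378]
from [0.5892 0.1602 0.1113] -96.51 t 20.95 F [1.2 0.7 0.7] w 0.49
[-0.0, 0.01, 0.0] [0, 0, np.float64(-0.0)] 
[-0.0, 0.01, 0.0] [0, 0, np.float64(-0.0)] 
[-0.0, 0.01, 0.0] [0, 0, np.float64(-0.0)] 
[-0.0, 0.01, 0.0] [0, 0, np.float64(-0.0)] 
[-0.0, 0.01, 0.0] [0, 0, np.float64(-0.0)] 
[-0.001, 0.01, 0.0] [0, 0, np.float64(-0.0)] 
[0.0, 0.01, 0.001] [0, 0, np.float64(-0.0)] 
[0.0, 0.01, -0.0] [0, 0, np.float64(-0.0)] 
[0.0, 0.01, -0.0] [0, 0, np.float64(-0.0)] 
[0.0, 0.01, -0.0] [0, 0, np.float64(-0.001)] 
[-0.0, 0.01, -0.0] [0, 0, np.float64(0.0)] 
[-0.0, 0.01, -0.0] [0, 0, np.float64(0.0)] 
[-0.0, 0.01, -0.0] [0, 0, np.float64(0.0)] 
[-0.0, 0.01, 0.0] [0, 0, np.float64(0.0)] 
[-0.0, 0.01, 0.0] [0, 0, np.float64(0.0)] 
[-0.001, 0.01, 0.0] [0, 0, np.float64(0.0)] 
[0.0, 0.01, 0.0] [0, 0, np.float64(0.0)] 
[0.0, 0.01, 0.0] [0, 0, np.float64(0.0)] 
--
```

View pics/w13.png

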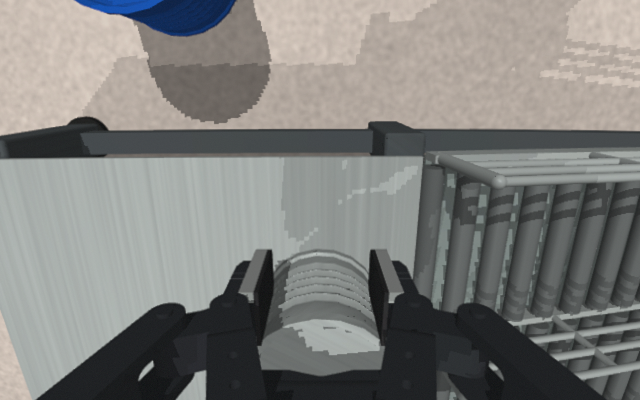

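View pics/s13a.png

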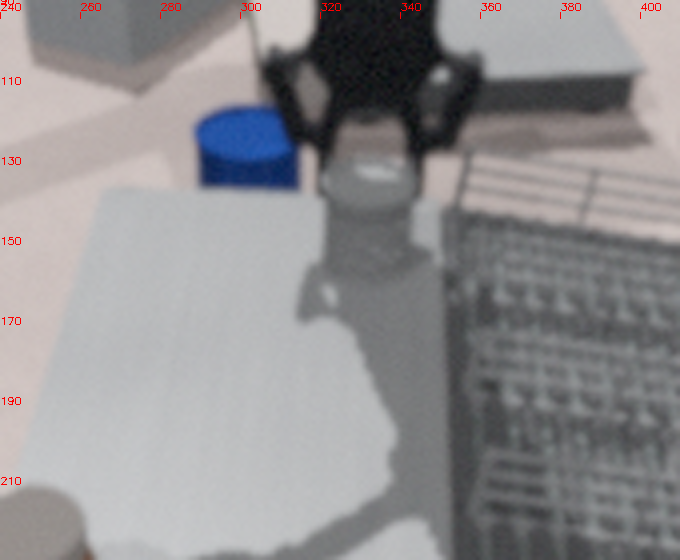

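>>> carry_out(
  deltas=[
    {"delta_pos": [0,0.01,0],"dr": [0,0,0]},
    {"delta_pos": [0,0.01,0],"dr": [0,0,0]},
    {"delta_pos": [0,0.01,0],"dr": [0,0,0]},
    {"delta_pos": [0,0.01,0],"dr": [0,0,0]},
    {"delta_pos": [0,0.01,0],"dr": [0,0,0]},
    {"delta_pos": [0,0.01,0],"dr": [0,0,0]},
    {"delta_pos": [0,0.01,0.001],"dr": [0,0,0]},
    {"delta_pos": [0,0.01,0],"dr": [0,0,0]},
    {"delta_pos": [0,0.01,0],"dr": [0,0,0]},
  ],
)

```text
time: 22.08
tool_pos: [0.5789, 0.0716, 0.1102]
tcp_rot: [-3.135, 0.178, -0.002]
wrist_force: [1.1, 5.3, 6.7]
width: 0.497
```

>>> carry_out(
  deltas=[
    {"delta_pos": [0,0.01,0],"dr": [0,0,0]},
    {"delta_pos": [0,0.01,0],"dr": [0,0,0]},
    {"delta_pos": [0,0.01,0],"dr": [0,0,0]},
    {"delta_pos": [0,0.01,0],"dr": [0,0,0]},
    {"delta_pos": [0,0.01,0],"dr": [0,0,0]},
    {"delta_pos": [0,0.01,0],"dr": [0,0,0]},
    {"delta_pos": [0,0.01,0],"dr": [0,0,0]},
    {"delta_pos": [0,0.01,0],"dr": [0,0,0]},
    {"delta_pos": [0,0.008,0],"dr": [0,0,0]},
    {"delta_pos": [0,0,0],"dr": [0,0,0]},
  ],
)

```text
time: 23.32
tool_pos: [0.5685, -0.0166, 0.1099]
tcp_rot: [3.136, -0.178, 0.001]
wrist_force: [2.0, 2.2, 4.2]
width: 0.499
```

```bash
python3 - <<'E'
from h import *
s=bot.read_state(); print(RK(s['tool_pos']),s['tool_pos'],s['wrist_force'])
plan([(W(-62,60,.112),-90+YAW,2),(W(-90,55,.26),-80+YAW,4),(W(-135,0,.26),YAW,8)])
E
```

```text
[-59.8  34.9] [ 0.56853431 -0.01660392  0.10988823] [2.04596783 2.17971096 4.17734177]
from [ 0.5685 -0.0166  0.1099] -96.51 t 23.325 F [2.  2.2 4.2] w 0.5
[-0.001, -0.013, -0.001] [0, 0, np.float64(-0.001)] 
[-0.001, -0.012, -0.001] [0, 0, np.float64(-0.0)] 
--
[-0.007, 0.001, -0.037] [0, 0, np.float64(-0.044)] 
[-0.007, 0.001, -0.037] [0, 0, np.float64(-0.043)] 
[-0.007, 0.001, -0.037] [0, 0, np.float64(-0.044)] 
[-0.007, 0.0, -0.037] [0, 0, np.float64(-0.044)] 
--
[-0.007, 0.006, -0.0] [0, 0, np.float64(-0.174)] 
[-0.007, 0.004, -0.0] [0, 0, np.float64(-0.175)] 
[-0.009, 0.003, -0.0] [0, 0, np.float64(-0.174)] 
[-0.009, 0.002, -0.0] [0, 0, np.float64(-0.175)] 
[-0.009, 0.0, -0.0] [0, 0, np.float64(-0.174)] 
[-0.008, -0.001, -0.0] [0, 0, np.float64(-0.175)] 
[-0.009, -0.003, -0.0] [0, 0, np.float64(-0.174)] 
[-0.008, -0.005, -0.0] [0, 0, np.float64(-0.175)] 
--
```

>>> carry_out(
  deltas=[
    {"delta_pos": [0,-0.013,-0.001],"dr": [0,0,0]},
    {"delta_pos": [-0.001,-0.013,-0.001],"dr": [0,0,0]},
    {"delta_pos": [-0.007,0.001,-0.037],"dr": [0,0,-0.044]},
    {"delta_pos": [-0.007,0.001,-0.037],"dr": [0,0,-0.043]},
    {"delta_pos": [-0.007,0.001,-0.037],"dr": [0,0,-0.044]},
    {"delta_pos": [-0.007,0,-0.037],"dr": [0,0,-0.044]},
    {"delta_pos": [-0.007,0.006,0],"dr": [0,0,-0.174]},
    {"delta_pos": [-0.007,0.004,0],"dr": [0,0,-0.175]},
    {"delta_pos": [-0.009,0.003,0],"dr": [0,0,-0.174]},
    {"delta_pos": [-0.009,0.002,0],"dr": [0,0,-0.175]},
  ],
)

```text
time: 24.58
tool_pos: [0.5151, -0.016, 0.2583]
tcp_rot: [-2.913, -1.175, 0.004]
wrist_force: [0.3, 0.2, 0.1]
width: 0.503
```

>>> carry_out(
  deltas=[
    {"delta_pos": [-0.009,0,0],"dr": [0,0,-0.174]},
    {"delta_pos": [-0.008,-0.001,0],"dr": [0,0,-0.175]},
    {"delta_pos": [-0.009,-0.003,0],"dr": [0,0,-0.174]},
    {"delta_pos": [-0.008,-0.005,0],"dr": [0,0,-0.175]},
    {"delta_pos": [0,0,0],"dr": [0,0,0]},
  ],
)

```text
time: 25.2
tool_pos: [0.4895, -0.0412, 0.2585]
tcp_rot: [-2.344, -2.09, 0.002]
wrist_force: [-0.7, -0.1, -0.1]
width: 0.495
```

```bash
python3 - <<'E'
from h import *
s=bot.read_state(); print(RK(s['tool_pos']),s['tool_pos'],s['wrist_force'])
c=grab('wrist','w14')
plan([(W(-135,0,.26),YAW,1)])
E
```

```text
[-135.6    1.6] [ 0.48947128 -0.04118734  0.25849592] [-0.7099893  -0.12331125 -0.08874167]
from [ 0.4899 -0.0411  0.2587] -6.65 t 25.25 F [-0.3 -0.7  0.3] w 0.5
[-0.002, 0.0, -0.001] [0, 0, np.float64(-0.003)] 
--
```

View pics/w14.png

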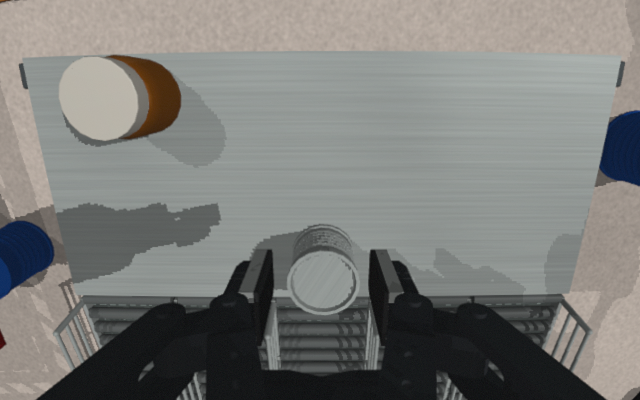

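```bash
python3 - <<'E'
from h import *
c=load('w14'); p=[onz(c,*q,.148) for q in((288,281),(358,280),(323,247),(323,315))]
print([RK(q) for q in p],RK(np.mean(p,0)))
z=.11
plan([(W(-122,3,.26),YAW,1),(W(-122,3,z),YAW,4),(W(-96,3,z),YAW,3),(W(-50,1,z),YAW,5),(W(-20,1,z),YAW,4)])
E
```

```text
[array([-62.6, -25.6]), array([-63.4,  31.4]), array([-93. ,   2.9]), array([-29.9,   2.9])] [-62.2   2.9]
from [ 0.4899 -0.0411  0.2587] -6.65 t 25.25 F [-0.3 -0.7  0.3] w 0.5
[0.001, 0.013, -0.001] [0, 0, np.float64(-0.003)] 
--
[0.0, 0.0, 0.037] [0, 0, np.float64(-0.0)] 
[0.0, 0.0, 0.038] [0, 0, np.float64(-0.0)] 
[0.0, 0.0, 0.037] [0, 0, np.float64(-0.0)] 
[0.0, 0.0, 0.038] [0, 0, np.float64(-0.0)] 
--
[0.0, 0.009, -0.0] [0, 0, np.float64(-0.0)] 
[0.0, 0.008, -0.0] [0, 0, np.float64(-0.0)] 
[0.0, 0.009, -0.0] [0, 0, np.float64(-0.0)] 
--
[-0.0, 0.009, -0.0] [0, 0, np.float64(-0.0)] 
[-0.001, 0.009, -0.0] [0, 0, np.float64(-0.0)] 
[-0.0, 0.01, -0.0] [0, 0, np.float64(-0.0)] 
[-0.0, 0.009, -0.0] [0, 0, np.float64(-0.0)] 
[-0.001, 0.009, -0.0] [0, 0, np.float64(-0.0)] 
--
[0.0, 0.008, -0.0] [0, 0, np.float64(-0.0)] 
[0.0, 0.007, -0.0] [0, 0, np.float64(-0.0)] 
[0.0, 0.008, -0.0] [0, 0, np.float64(-0.0)] 
[0.0, 0.007, -0.0] [0, 0, np.float64(-0.0)] 
--
```

>>> carry_out(
  deltas=[
    {"delta_pos": [0.001,0.01,-0.001],"dr": [0,0,-0.003]},
    {"delta_pos": [0,0,0.037],"dr": [0,0,0]},
    {"delta_pos": [0,0,0.038],"dr": [0,0,0]},
    {"delta_pos": [0,0,0.037],"dr": [0,0,0]},
    {"delta_pos": [0,0,0.038],"dr": [0,0,0]},
    {"delta_pos": [0,0.009,0],"dr": [0,0,0]},
    {"delta_pos": [0,0.009,0],"dr": [0,0,0]},
    {"delta_pos": [0,0.009,0],"dr": [0,0,0]},
  ],
)

```text
time: 26.25
tool_pos: [0.5302, -0.0448, 0.1126]
tcp_rot: [2.338, 2.094, 0.004]
wrist_force: [0.5, -0.2, 0.5]
width: 0.502
```

>>> carry_out(
  deltas=[
    {"delta_pos": [0,0.009,0],"dr": [0,0,0]},
    {"delta_pos": [-0.001,0.009,0],"dr": [0,0,0]},
    {"delta_pos": [0,0.01,0],"dr": [0,0,0]},
    {"delta_pos": [0,0.009,0],"dr": [0,0,0]},
    {"delta_pos": [-0.001,0.009,0],"dr": [0,0,0]},
    {"delta_pos": [0,0.008,0],"dr": [0,0,0]},
    {"delta_pos": [0,0.008,0],"dr": [0,0,0]},
  ],
)

```text
time: 27.12
tool_pos: [0.5893, -0.0535, 0.1102]
tcp_rot: [2.34, 2.096, 0.0]
wrist_force: [-0.5, 0.4, 1.1]
width: 0.5
```

```bash
python3 - <<'E'
from h import *
s=bot.read_state(); print(RK(s['tool_pos']),s['tool_pos'],s['wrist_force'])
c=grab('scene','c15')
crop(c,'c15a',250,130,170,140,4)
E
```

```text
[-35.    0.6] [ 0.58933768 -0.05345596  0.11022937] [-0.54243934  0.39627159  1.08207272]
```

View pics/c15a.png

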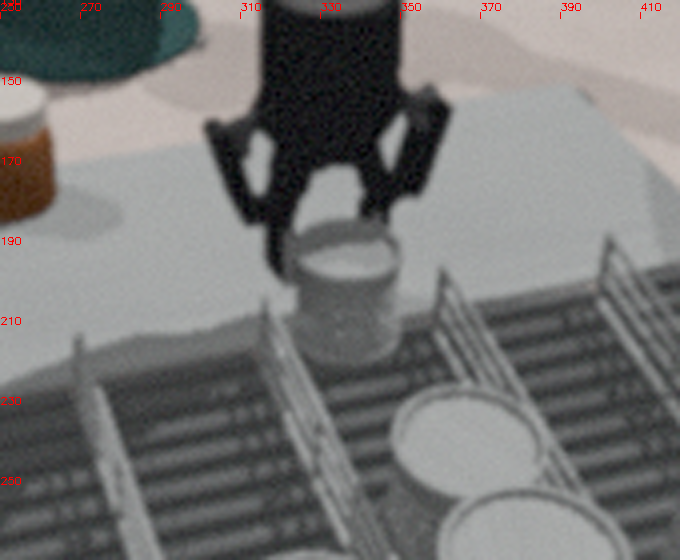

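>>> carry_out(
  deltas=[
    {"delta_pos": [0,0.007,0],"dr": [0,0,0]},
    {"delta_pos": [0,0.006,0],"dr": [0,0,0]},
    {"delta_pos": [0,0.004,0],"dr": [0,0,0]},
    {"delta_pos": [0,0,0],"dr": [0,0,0]},
    {"delta_pos": [0,0,0],"dr": [0,0,0]},
  ],
)

```text
time: 27.8
tool_pos: [0.6053, -0.0551, 0.1102]
tcp_rot: [-2.34, -2.096, 0.0]
wrist_force: [-0.5, 0.3, -0.2]
width: 0.5
```

```bash
python3 - <<'E'
from h import *
s=bot.read_state(); print(RK(s['tool_pos']),s['tool_pos'],s['wrist_force'])
c=grab('scene','c16')
crop(c,'c16a',250,130,170,140,4)
E
```

```text
[-18.9   0.7] [ 0.60534144 -0.05513865  0.11020218] [-0.47340529  0.28848781 -0.19450587]
```

View pics/c16a.png

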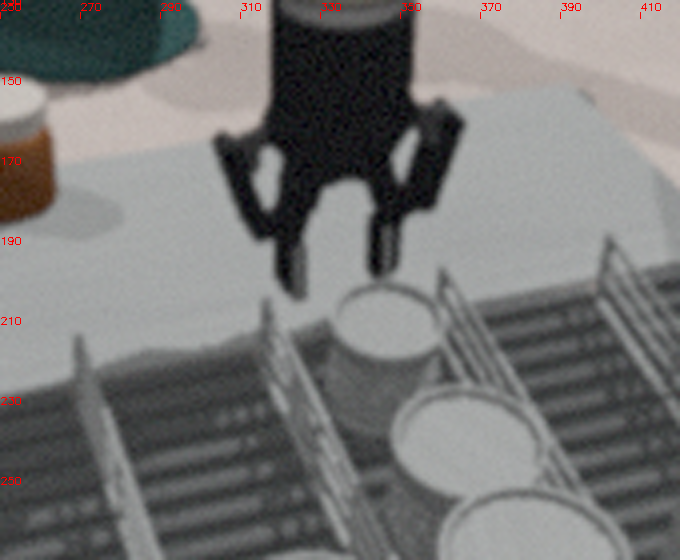

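Rolling. Lift clear and let it settle.

>>> carry_out(
  deltas=[
    {"delta_pos": [0,-0.02,0],"dr": [0,0,0]},
    {"delta_pos": [0,-0.02,-0.03],"dr": [0,0,0]},
    {"delta_pos": [0,-0.02,-0.05],"dr": [0,0,0]},
    {"delta_pos": [0,-0.02,-0.05],"dr": [0,0,0]},
    {"delta_pos": [0,-0.02,-0.05],"dr": [0,0,0]},
    {"delta_pos": [0,0,0],"dr": [0,0,0]},
    {"delta_pos": [0,0,0],"dr": [0,0,0]},
    {"delta_pos": [0,0,0],"dr": [0,0,0]},
    {"delta_pos": [0,0,0],"dr": [0,0,0]},
    {"delta_pos": [0,0,0],"dr": [0,0,0]},
  ],
)

```text
time: 29.1
tool_pos: [0.5059, -0.0442, 0.2891]
tcp_rot: [-2.339, -2.095, 0.002]
wrist_force: [-0.9, 0.3, 0.4]
width: 0.505
```

>>> carry_out(
  deltas=[
    {"delta_pos": [0,0,0],"dr": [0,0,0]},
    {"delta_pos": [0,0,0],"dr": [0,0,0]},
    {"delta_pos": [0,0,0],"dr": [0,0,0]},
    {"delta_pos": [0,0,0],"dr": [0,0,0]},
    {"delta_pos": [0,0,0],"dr": [0,0,0]},
    {"delta_pos": [0,0,0],"dr": [0,0,0]},
    {"delta_pos": [0,0,0],"dr": [0,0,0]},
    {"delta_pos": [0,0,0],"dr": [0,0,0]},
  ],
)

```text
time: 30.1
tool_pos: [0.5061, -0.0442, 0.2903]
tcp_rot: [2.34, 2.096, 0.0]
wrist_force: [0.2, -0.4, 0.1]
width: 0.5
```

```bash
python3 - <<'E'
from h import *
c=grab('scene','c17');crop(c,'c17a',230,150,200,150,4);c=grab('side','s17'); crop(c,'s17a',340,120,190,150,4)
E
```

```text
(no output)
```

View pics/c17a.png

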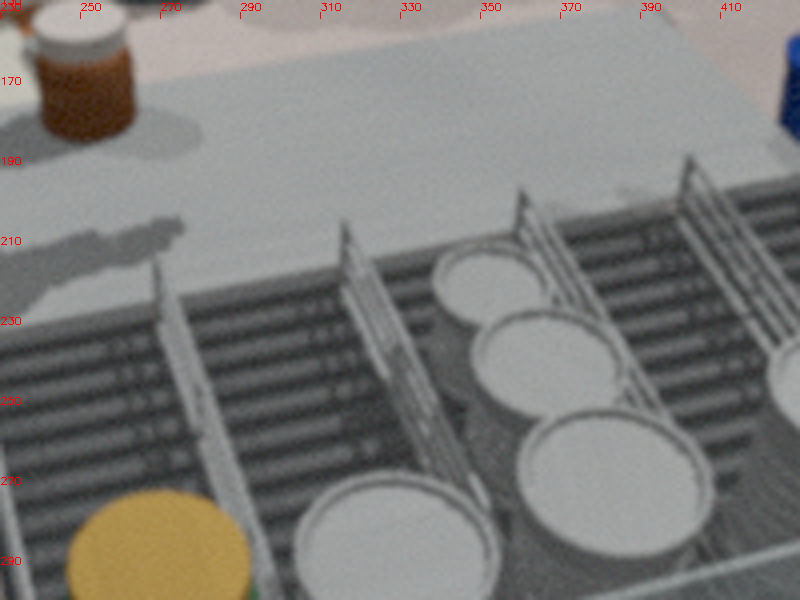

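View pics/s17a.png

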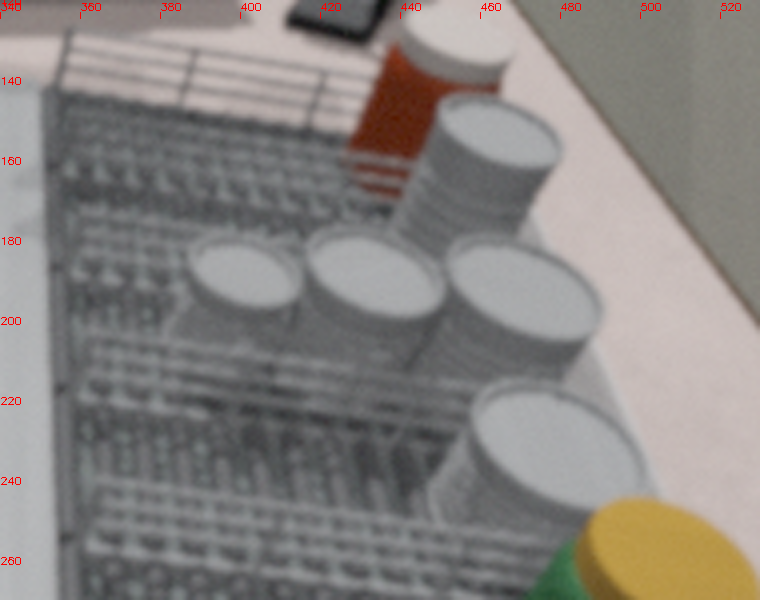

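View pics/s17.png

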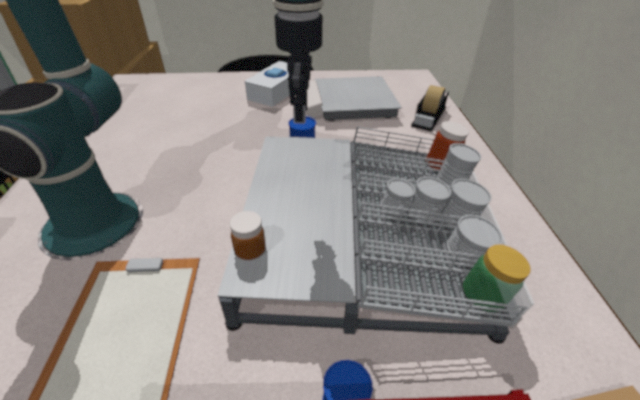

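```bash
python3 - <<'E'
from h import *
a=load('c17'); c=grab('scene','c18')
d=cv2.absdiff(cv2.GaussianBlur(a['frame'],(5,5),0),cv2.GaussianBlur(c['frame'],(5,5),0))[200:300,320:420]; print('diff',d.max(),d.mean())
for n,s in (('S',85),('M',151.5),('L',230)):
    h={'S':58,'M':70,'L':78}[n]; t=np.radians(8)
    print(n,proj(c,[W(s*np.cos(t)+h*np.sin(t),0,.09-s/1e3*np.sin(t)+h/1e3*np.cos(t))]).round(1))
bot.finish_job()
E
```

```text
diff 4 0.5718333333333333
S [[352.8 221. ]]
M [[366.7 240.3]]
L [[385.2 269.1]]
the job is handed in; nothing more can be done
```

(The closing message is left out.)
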